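# Load the prism carriage, slide it home and lock it

### The arm

A 6-joint arm with a two-finger parallel gripper is mounted at the origin on the work surface. World frame = base frame: x ahead of the robot, y to its left, z up, the work surface at z = 0. Lengths are in m, angles in rad, forces in N, time in s.
With the tool pointing down it reaches from about 0.35 to 0.975 m from the base axis. Payload 17.4 kg.
Tool frame: the origin (TCP) lies on the centre line of the jaws, within the pads' length; the fingertips stand 19 mm ahead of it and the grasp point (between the pads) is the TCP (manip.tip_reach is the distance from the TCP to the fingertips, in m); z points along the fingers, y is the line along which they close (so a half turn about z gives the same grasp; the last joint's range is limited). The gripper opens to 85 mm and grips with 20 to 120 N. Pads are 22 mm wide; open, the fingers measure 114 mm over their backs; the gripper's body (76 mm by 85 mm) begins 54 mm behind the grasp point. The pads swing forward as they close: fully open they stand 13 mm farther back than shut.
Start: joints at [-1.28, 0.116, 1.442, -0, 1.584, -0.038], TCP at [0.218, -0.639, 0.25] pointing down, gripper open.
Joint ranges: [-2.83, 2.83], [-0.83, 2.19], [0.07, 2.5], [-1.14, 4.28], [0.01, 3], [-2.97, 2.97]. Speed limits (rad/s): [1.89, 1.89, 2.22, 3.14, 3.14, 3.14].

### API

Orientations are given as a rotation vector (axis times angle).
In Python, from rig import manip gives the robot as it stands.
- The arm moves only by the tool arm_command, never from a script. Its argument "series" is a list of rows, each an object with "offset": the shift along the tool's x, y, z in m, a list of three; "turn": the turn about the tool's z in rad. In form: [{"offset": [x, y, z], "turn": turn}, ...]. A call has 1 to 8 rows; each row is the pose to reach, as a shift and turn from the pose commanded when the call began, along the tool's axes at that moment; what a row does not reach only later rows make up. A row lasts 1/12 s, in which the tool goes at most 41.7 mm and 7.16 degrees, less where a joint would pass 70% of its speed; a pose out of reach is approached as far as the arm can. A call with a gripper value outside its range is refused whole. "gripper" is the finger opening in m, from 0 to 0.0854, set as the call begins (left out, the last holds). The fingers move at their own pace and stop on an object; "newtons" is the grip in N (left out, the last holds). Time passes only in rows, so rows that repeat a pose let the fingers close. It gives the time, the measured TCP pose, the force, the opening and the grip force at its end, in the units of the state.
- manip.observe(): the state, without advancing time (a new reading comes with each control period).
- manip.grab_frame(name): name is "side" or "top" or "wrist"; returns a dict with "frame" (480x640x3 uint8, red, green, blue), "z_map" (480x640 float32, m along the optical axis (not along the pixel's ray), 0 where there is no reading), "mtx" (3x3 intrinsics, pixels), "dist_coeffs" ([k1, k2, p1, p2, k3] as OpenCV has them; the pictures are not rectified), "rvec" (rotation vector, rad) and "tvec" (3), from world to camera coordinates, as OpenCV has them. Camera axes: x right, y down, z forward; pixel columns grow to the right and rows downward; lengths in m; the calibration is good to about 2 mm. A picture is of the moment at which its call begins.
- manip.sign_off(): hands the job in; it is judged then, once.
Trained networks look in the newest picture that a camera, given by its name, has taken for a name from the list of things; names that differ only in an ending like _2 or _b are one class to them, and where a whole thing is asked for, a point or a joint stands for the part that bears it (a point fixed in the world has none). Each returns a list of dicts, best first, with "confidence" (0 to 1); they miss things now and then, are a little off and sometimes report something else, mostly with a low value. They report only what shows in the picture. A call takes as long as a camera call.
- manip.recognise(label, camera): "xy" ([column, row] in pixels, amid what is visible of it).
The state is a dict: "time_s": time; "joint_positions": joint angles; "joint_vel": joint speeds; "joint_torque": joint torques, N m; "ee_pos": TCP position; "ee_rot": TCP orientation; "wrist_force": force on the tool from outside, world axes, zero at the start; "wrist_torque": the same for the moment, N m; "width": finger opening in m; "gripper_force": force on a finger pad.
Only numpy, scipy, OpenCV 4.12 (cv2) and the standard library are available. Lean on these libraries where they do the work, as an engineer would, in place of code of your own. Each camera call takes 0.05 s, during which the arm holds its last target. There are 200 camera calls.

### The job

Clear the copper punch and the black suction cup off the slide bed and the scrubbing brush off the carriage, all into the white basin to lie inside it, and lay every loose glass prism strip, ridge up, into a bay of the carriage of its own while the carriage is still out at its open end. Only then push the loaded carriage fully home to the end stop, and after that swing the latch lever all the way across behind the carriage's push block. Leave the other things on the cart where they are.

Things in the scene. Friction and masses are not known exactly. Their poses are not given: they have to be found in the camera images.
- bed: Cast aluminium slide bed, fixed on the cart, base plate 208 (x) x 340 (y) x 12 mm; origin at the centre of its underside. The carriage slides along its y, between two steel rails (inner faces at x = +-92 mm, tops at z = 18 mm). End stop block across the -y end: inner face at y = -148 mm, 62 mm high. Tools left lying on the plate between carriage and stop block the travel.
- carriage (a joint): Travel of the grey carriage along the bed's -y direction, m: about 0 = open end (+y), 0.15 = fully home at the end stop. It stays where left; about 2.5 N of friction.
- carriage_mid (a point): Centre of the carriage's bay floor, moves with it; axes parallel to the bed's; 24 mm above the cart top. Carriage 176 (x) x 140 (y) mm with three bays side by side, centred at x = -56, 0 and +56 mm from this point, each 36 mm wide in x and 128 mm long in y, between ribs 12 mm high; end walls 26 mm high above the bay floor.
- push_face (a point): Centre of the outer (+y) face of the black push block on the carriage's +y end: 60 mm wide in x, 16 mm thick in y, from 26 mm below to 20 mm above this point (top 70 mm above the cart). Push it towards -y of the bed.
- latch (a joint): Angle of the latch lever about its upright pivot, rad: 0 = open, the lever points along the bed's +y beside the carriage; grows clockwise seen from above to 1.57 = locked, the lever points along the bed's +x across behind the push block. Stays where left; turning takes about 1 N at the knob.
- latch_pivot (a point): On the latch's pivot axis, at the height of the middle of the knob (87 mm above the cart top).
- latch_knob (a point): Middle of the upright round black knob at the lever's end, 140 mm from the pivot axis: diameter 24 mm, 40 mm tall (top 107 mm above the cart top, lever's upper face 67 mm).
- strip0: Glass prism strip with brass ends: 120 mm long (its x), 30 mm wide (its y) with upright sides 28 mm high and a roof ridge above to 43 mm; origin at the centre of its underside, z up to the ridge. 0.3 kg. Alike either way round in x. Two or three of the four are present, the others are absent (None).
- strip1: Glass prism strip with brass ends: 120 mm long (its x), 30 mm wide (its y) with upright sides 28 mm high and a roof ridge above to 43 mm; origin at the centre of its underside, z up to the ridge. 0.3 kg. Alike either way round in x. Two or three of the four are present, the others are absent (None).
- strip2: Glass prism strip with brass ends: 120 mm long (its x), 30 mm wide (its y) with upright sides 28 mm high and a roof ridge above to 43 mm; origin at the centre of its underside, z up to the ridge. 0.3 kg. Alike either way round in x. Two or three of the four are present, the others are absent (None).
- strip3: Glass prism strip with brass ends: 120 mm long (its x), 30 mm wide (its y) with upright sides 28 mm high and a roof ridge above to 43 mm; origin at the centre of its underside, z up to the ridge. 0.3 kg. Alike either way round in x. Two or three of the four are present, the others are absent (None).
- punch_mid (a point): Middle of the copper rivet punch, which lies on the bed: 98 mm long (its x), square 24 x 24 mm body for the middle 60 mm.
- punch: The same punch; origin at the centre of its underside, x along it.
- cup_grip (a point): Middle of the grip stem of the black rubber suction cup: stem 26 mm in diameter, from 25 mm below to 18 mm above this point; below it the cup flares to 60 mm diameter. z is the stem's axis.
- cup: The suction cup, 70 mm tall; origin at the centre of its foot, 52 mm below cup_grip, z along the stem.
- scrub_mid (a point): Middle of the scrubbing brush, a wooden back on a stiff block of white bristles (rigid here): 100 mm long (its x), 28 mm wide (its y), 34 mm high, this point 18 mm above its underside. It starts lying across the ribs of the carriage, about along the bed's x. The wooden back is its upper 14 mm; the bristle block is 24 mm wide.
- scrubber: The same scrubbing brush; origin at the centre of its underside, z up.
- basin: White enamel rectangular basin, fixed: 260 (x) x 170 (y) x 45 mm, wall and floor 5 mm; origin at the centre of its underside.
- lens: Bystander: bullseye lens fragment, glass disc 84 mm across, 37 mm high; origin at the centre of its underside.
- spray: Bystander: white bottle, 68 mm across, 170 mm tall; origin at its foot.
- mug: Bystander: white mug, 80 mm across, 85 mm tall; origin at its foot.
- tin: Bystander: plain tin, 90 mm across, 90 mm tall; origin at its foot.
- jar: Bystander: amber jar, 72 mm across, 100 mm tall; origin at its foot.

How it is judged:
By the outcome, as a careful person would: the job done as asked, in the order asked, and still so for the second after the job is handed in, with the robot touching nothing.
Of strip0, strip1, strip2, strip3 only 2 to 3 are there at a start; the rules pass over those that are not, and their reading is None.
At some moment in a run one of punch, cup, scrubber, strip0, strip1, strip2, strip3 may be knocked a few centimetres aside while the robot is not near it.
Once in a run the grip may slacken for a moment while it holds something.
It also fails if it takes over 192 s, if anything falls off the work surface, if the arm or the gripper's body presses on something with over 40 N, if the wrist force passes 120 N, or if a joint passes its speed limit or range.

## Working session

There is one attempt and no reset: what is moved stays moved. The work goes in short steps, Python scripts to look and compute and a tool call to move; the robot and the scene stay as the last step left them, time stands still between calls to the robot, and variables do not carry over. Pictures are saved under pics/ and viewed, at most 14 in all, crops included, and the job is handed in when it is done.

Besides the shell and the picture viewer there is one more tool, called as a command line: name --argument value ..., lists and objects as JSON in quotes. arm_command: Moves the arm, as the interface text tells. Its arguments: {"type":"object","properties":{"series":{"type":"array"},"gripper":{"type":"number"},"newtons":{"type":"number"}},"required":["series"]}

```bash
mkdir -p pics; ls; cat > h.py <<'E'
import numpy as np, cv2
from rig import manip
def grab(n):
    f=manip.grab_frame(n); return f
def world(f,u,v,z=None):
    """pixel -> world via depth (z=None) or plane height z"""
    R,_=cv2.Rodrigues(np.array(f['rvec'],float)); t=np.array(f['tvec'],float).reshape(3)
    p=cv2.undistortPoints(np.array([[[u,v]]],float),np.array(f['mtx'],float),np.array(f['dist_coeffs'],float))[0,0]
    d=np.array([p[0],p[1],1.])
    c=-R.T@t; r=R.T@d
    s=f['z_map'][int(round(v)),int(round(u))] if z is None else (z-c[2])/r[2]
    return c+s*r
def cloud(f):
    R,_=cv2.Rodrigues(np.array(f['rvec'],float)); t=np.array(f['tvec'],float).reshape(3)
    v,u=np.mgrid[0:480,0:640]
    p=cv2.undistortPoints(np.stack([u,v],-1).reshape(-1,1,2).astype(float),np.array(f['mtx'],float),np.array(f['dist_coeffs'],float)).reshape(480,640,2)
    Z=f['z_map'][...,None]; P=np.concatenate([p*Z,Z],-1)
    W=(P-t)@R; W[f['z_map']<=0]=np.nan
    return W
def save(f,n): cv2.imwrite('pics/'+n,cv2.cvtColor(f['frame'],cv2.COLOR_RGB2BGR))
E
python3 - <<'E'
from h import *
for n in ['top','side']:
    f=grab(n); save(f,n+'0.png'); np.savez(n+'0.npz',**f)
    for l in ['bed','carriage','push_face','latch_knob','latch_pivot','strip0','punch','cup_grip','scrubber','basin','lens','spray','mug','tin','jar']:
        for d in manip.recognise(l,n)[:4]:
            if d['confidence']>.3: print(n,l,np.round(d['xy']),round(d['confidence'],2),np.round(world(f,*d['xy']),3))
print(manip.observe())
E
```

```text
pics
top bed [330. 215.] 0.85 [0.569 0.014 0.026]
top carriage [302. 212.] 0.82 [0.576 0.073 0.022]
top push_face [301. 214.] 0.73 [0.571 0.076 0.023]
top push_face [324. 113.] 0.6 [0.794 0.03  0.037]
top latch_knob [289. 272.] 0.93 [0.445 0.096 0.067]
top latch_pivot [298. 274.] 0.81 [0.441 0.077 0.066]
top latch_pivot [445. 126.] 0.4 [ 0.743 -0.218  0.119]
top strip0 [200. 224.] 0.67 [0.543 0.291 0.04 ]
top strip0 [142. 214.] 0.65 [0.564 0.42  0.04 ]
top strip0 [304. 213.] 0.49 [0.574 0.07  0.024]
top strip0 [219. 141.] 0.35 [0.738 0.266 0.007]
top punch [369. 200.] 0.61 [ 0.603 -0.07   0.037]
top cup_grip [368. 233.] 0.82 [ 0.526 -0.065  0.081]
top cup_grip [371. 195.] 0.68 [ 0.614 -0.075  0.032]
top scrubber [295. 210.] 0.65 [0.573 0.086 0.068]
top lens [368. 196.] 0.33 [ 0.611 -0.068  0.038]
top spray [442. 125.] 0.74 [ 0.745 -0.211  0.117]
top spray [304. 214.] 0.51 [0.57  0.069 0.025]
top mug [222. 144.] 0.8 [0.731 0.259 0.005]
top mug [180. 364.] 0.48 [0.254 0.306 0.097]
top tin [485. 359.] 0.98 [ 0.275 -0.303  0.089]
top jar [180. 361.] 0.62 [0.259 0.307 0.1  ]
side bed [316
[... 831 characters left out ...]
{'time_s': 1.6, 'joint_positions': array([-1.27981168e+00,  1.15985303e-01,  1.44158739e+00,  2.39846046e-05,
        1.58401778e+00, -3.78053016e-02]), 'joint_vel': array([ 0.0009851 ,  0.0007114 , -0.00023423, -0.00027265,  0.00025626,
        0.00085003]), 'joint_torque': array([-4.85356941e-04, -7.31729436e+01, -6.32642412e+01, -1.02168374e-04,
        6.55908043e-04,  3.24308576e-05]), 'ee_pos': array([ 0.21795157, -0.63884836,  0.25032088]), 'ee_rot': array([-3.09923536e+00, -5.14139237e-01, -3.78021660e-05]), 'wrist_force': array([-0.40086307,  1.06896273, -0.18585291]), 'wrist_torque': array([ 0.04841013, -0.00200281, -0.06032787]), 'gripper_force': 0.0, 'width': 0.08538428316180133}
```

View top.

View pics/top0.png

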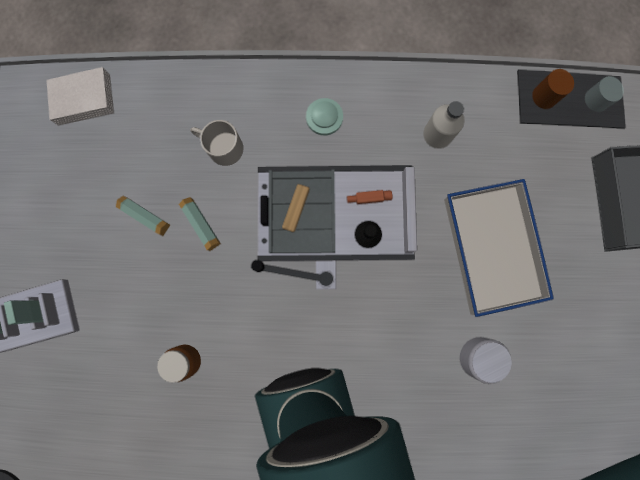

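View pics/side0.png

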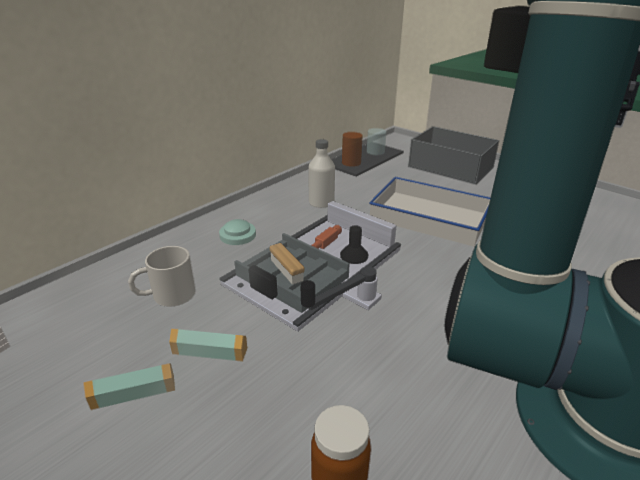

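```bash
cat >> h.py <<'E'
def fit(W,box,zr,mask=None,stats=True):
    """points with x0,x1,y0,y1 box and z range -> minAreaRect (centre, long, short, angle of long axis)"""
    m=(W[...,0]>box[0])&(W[...,0]<box[1])&(W[...,1]>box[2])&(W[...,1]<box[3])&(W[...,2]>zr[0])&(W[...,2]<zr[1])
    if mask is not None: m&=mask
    P=W[m]
    if len(P)<5: return None
    (c,(a,b),th)=cv2.minAreaRect((P[:,:2]*1000).astype(np.float32))
    if a<b: a,b,th=b,a,th+90
    th=(th+90)%180-90
    return np.round(c,1),round(a,1),round(b,1),'deg',round(th,1),'n',len(P),'zmax',round(float(np.percentile(P[:,2],98)),3),'med',np.round(np.median(P,0),3)
def hsv(f): return cv2.cvtColor(f['frame'],cv2.COLOR_RGB2HSV)
E
python3 - <<'E'
from h import *
for n in ['top','side']:
    f=dict(np.load(n+'0.npz')); W=cloud(f); H=hsv(f)
    print(n)
    print('table z',np.nanmedian(W[(abs(W[...,0]-.6)<.05)&(abs(W[...,1]-.2)<.05)][:,2]))
    print('s_a',fit(W,(.45,.65,.35,.5),(.022,.06)))
    print('s_b',fit(W,(.45,.65,.23,.35),(.022,.06)))
    print('brush',fit(W,(.48,.66,.03,.14),(.052,.09)))
    print('punch',fit(W,(.56,.66,-.13,-.01),(.018,.06),(H[...,1]>120)))
    print('cuptop',fit(W,(.47,.58,-.12,-.02),(.065,.1)))
    print('cup',fit(W,(.47,.58,-.12,-.02),(.018,.1),H[...,2]<60))
    print('basin',fit(W,(.35,.75,-.48,-.2),(.035,.055)))
    print('block',fit(W,(.5,.64,.12,.2),(.062,.08)))
    print('knob',fit(W,(.42,.5,.14,.22),(.09,.12)))
    print('pivot',fit(W,(.37,.5,-.05,.22),(.055,.08)))
    print('stop',fit(W,(.42,.75,-.2,-.12),(.05,.075)))
    print('rail',fit(W,(.42,.75,-.18,.22),(.010,.022)))
    print('lens',fit(W,(.7,.85,-.03,.12),(.01,.06)))
f=dict(np.load('top0.npz'))
c=cv2.resize(f['frame'][140:320,100:420],(800,450),interpolation=cv2.INTER_CUBIC)
cv2.imwrite('pics/c1.png',c[...,::-1])
W=cloud(f); print(W[315,40],W[310,15],W[300,60])
E
```

```text
top
table z 0.00015942719350497318
s_a (array([563.5, 428.2]), 121.6, 31.0, 'deg', 59.5, 'n', 750, 'zmax', 0.044, 'med', array([0.563, 0.426, 0.035]))
s_b (array([546.9, 299.1]), 119.7, 31.6, 'deg', 35.0, 'n', 762, 'zmax', 0.044, 'med', array([0.546, 0.297, 0.035]))
brush (array([565.6, 100.4]), 131.9, 79.3, 'deg', -0.4, 'n', 652, 'zmax', 0.073, 'med', array([0.576, 0.086, 0.069]))
punch (array([610.4, -70.9]), 93.5, 23.3, 'deg', -83.2, 'n', 410, 'zmax', 0.039, 'med', array([ 0.61 , -0.074,  0.035]))
cuptop (array([530.4, -68.7]), 25.9, 23.5, 'deg', -46.3, 'n', 134, 'zmax', 0.085, 'med', array([ 0.53 , -0.068,  0.081]))
cup (array([518.1, -69.5]), 98.9, 82.5, 'deg', -89.0, 'n', 598, 'zmax', 0.084, 'med', array([ 0.525, -0.066,  0.028]))
basin (array([ 570.2, -335. ]), 401.1, 181.3, 'deg', 13.6, 'n', 1929, 'zmax', 0.051, 'med', array([ 0.516, -0.366,  0.046]))
block (array([572. , 150.1]), 58.8, 15.0, 'deg', 1.5, 'n', 213, 'zmax', 0.073, 'med', array([0.573, 0.15 , 0.069]))
knob (array([454.8, 157. ]), 22.3, 22.3, 'deg', -42.0, 'n', 117, 'zmax', 0.11, 'med', array([0.455, 0.157, 0.106
[... 1472 characters left out ...]
knob (array([451.1, 159.3]), 24.3, 21.1, 'deg', -47.8, 'n', 204, 'zmax', 0.108, 'med', array([0.447, 0.163, 0.105]))
pivot (array([440.9,  88.1]), 166.3, 30.4, 'deg', 80.3, 'n', 818, 'zmax', 0.077, 'med', array([0.438, 0.083, 0.066]))
stop (array([ 621.1, -159.5]), 265.0, 49.1, 'deg', -7.6, 'n', 642, 'zmax', 0.065, 'med', array([ 0.576, -0.149,  0.06 ]))
rail (array([551. ,   2.2]), 342.6, 261.4, 'deg', -88.3, 'n', 3650, 'zmax', 0.021, 'med', array([ 0.539, -0.041,  0.012]))
lens (array([788.9,  35.2]), 82.8, 71.3, 'deg', 51.6, 'n', 616, 'zmax', 0.036, 'med', array([0.781, 0.042, 0.022]))
[0.33879839 0.62049389 0.08124326] [0.35113467 0.62353018 0.17218165] [0.37084875 0.60383769 0.02861237]
```

View pics/c1.png

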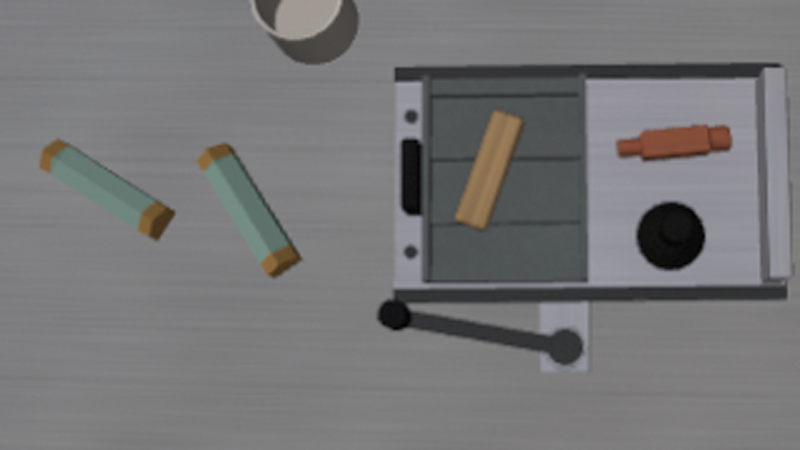

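```bash
cat >> h.py <<'E'
import math
def plan(wps,start=None):
    """wps: list of (x,y,z,closing_deg,) mm; prints offset/turn for each, tracking rounded commanded pose. closing mod 180."""
    if start is None:
        s=manip.observe(); p=np.array(s['ee_pos'])*1000; R,_=cv2.Rodrigues(np.array(s['ee_rot'])); th=math.degrees(math.atan2(R[1,0],R[0,0])); j=s['joint_positions']
        print('pose',p.round(1),'th',round(th,1),'j6',round(j[5],2),'w',round(s['width'],4),'t',s['time_s'],'F',np.round(s['wrist_force'],1))
    else: p,th=np.array(start[:3],float),start[3]
    for w in wps:
        x,y,z,c=w
        d=np.array([x,y,z])-p
        t=0
        if c is not None:
            # choose nearest j6
            best=None
            for k in (-180,0,180,360,-360):
                T=c+90+k; j6=(math.degrees(math.atan2(y,x))+90-T)
                if abs(j6)<160 and (best is None or abs(T-th)<abs(best-th)): best=T
            t=round(math.radians(th-best),2)
        a=math.radians(th); ex=np.array([math.cos(a),math.sin(a),0]); ey=np.array([math.sin(a),-math.cos(a),0]); ez=np.array([0,0,-1])
        o=np.round([d@ex,d@ey,d@ez])
        n=max(np.linalg.norm(o)/41.7,abs(t)/.125)
        print(w,'-> offset',(o/1000).tolist(),'turn',t,'rows',math.ceil(n*1.1)+1)
        p=p+o[0]*ex+o[1]*ey+o[2]*ez; th-=math.degrees(t)
E
cat > m.py <<'E'
from h import *
f=dict(np.load('top0.npz')); g=dict(np.load('side0.npz'))
for f in (f,g):
    W=cloud(f); H=hsv(f)
    blue=(H[...,0]>100)&(H[...,0]<130)&(H[...,1]>110)
    print('basin',fit(W,(.35,.72,-.5,-.2),(.03,.055),blue))
    print('carr',fit(W,(.44,.7,-.02,.17),(.043,.056)))
    dark=(H[...,2]<100)
    print('stop',fit(W,(.46,.68,-.2,-.10),(.055,.07)))
    r=(W[...,2]>.014)&(W[...,2]<.022)&(W[...,1]>-.11)&(W[...,1]<-.02)
    for lo,hi in ((.44,.49),(.655,.71)):
        P=W[r&(W[...,0]>lo)&(W[...,0]<hi)&dark]
        if len(P)>20:
            print('rail',len(P),cv2.fitLine((P[:,:2]*1000).astype(np.float32),cv2.DIST_HUBER,0,.01,.01).ravel().round(3))
    print('pivotdisc',fit(W,(.38,.46,-.02,.06),(.062,.08)))
E
python3 m.py; python3 - <<'E'
from h import *
plan([(572,88,200,72),(572,88,60,72)])
E
```

```text
basin (array([ 507.1, -350.2]), 265.4, 177.6, 'deg', 12.7, 'n', 953, 'zmax', 0.052, 'med', array([ 0.502, -0.34 ,  0.047]))
carr (array([552.9,  79.5]), 220.1, 149.8, 'deg', 0.8, 'n', 510, 'zmax', 0.054, 'med', array([0.568, 0.137, 0.049]))
stop (array([ 582.8, -155.4]), 177.1, 21.1, 'deg', 1.4, 'n', 824, 'zmax', 0.065, 'med', array([ 0.581, -0.155,  0.061]))
rail 200 [ 2.20000e-02 -1.00000e+00  4.81472e+02 -6.40530e+01]
rail 204 [ 3.2000e-02 -1.0000e+00  6.7720e+02 -6.4605e+01]
pivotdisc (array([432.6,  32.7]), 51.3, 28.7, 'deg', -88.1, 'n', 249, 'zmax', 0.073, 'med', array([0.435, 0.027, 0.068]))
basin (array([ 503.7, -348.5]), 264.2, 178.8, 'deg', 12.9, 'n', 358, 'zmax', 0.049, 'med', array([ 0.492, -0.287,  0.046]))
carr (array([552.5,  80.9]), 219.8, 159.8, 'deg', 1.6, 'n', 841, 'zmax', 0.055, 'med', array([0.556, 0.101, 0.049]))
stop (array([ 579.3, -154.5]), 180.8, 23.5, 'deg', 2.4, 'n', 466, 'zmax', 0.063, 'med', array([ 0.572, -0.15 ,  0.061]))
rail 100 [ 3.80000e-02  9.99000e-01  4.78755e+02 -7.67560e+01]
rail 115 [ 2.00000e-02 -1.00000e+00  6.73125e+02 -7.01780e+01]
pivotdisc (array([429.3,  32.7]), 52.8, 29.5, 'deg', -88.4, 'n', 242, 'zmax', 0.07, 'med', array([0.43 , 0.029, 0.068]))
pose [ 218.  -638.8  250.3] th 18.8 j6 -0.04 w 0.0854 t 1.6 F [-0.4  1.1 -0.2]
(572, 88, 200, 72) -> offset [0.57, -0.574, 0.05] turn 0.64 rows 23
(572, 88, 60, 72) -> offset [0.0, 0.0, 0.14] turn 0.0 rows 5
```

```bash
cat >> h.py <<'E'
def split(wps,z=None):
    """expand long legs to <=285mm; turn taken up on the first chunk"""
    s=manip.observe(); p=np.array(s['ee_pos'])*1000; out=[]
    for w in wps:
        q=np.array(w[:3],float); n=max(1,math.ceil(np.linalg.norm(q-p)/285))
        for i in range(1,n+1): out.append((*np.round(p+(q-p)*i/n,1),w[3]))
        p=q
    plan(out)
E
python3 - <<'E'
from h import *
split([(572,88,240,72),(572,88,60,72)])
E
```

```text
pose [ 218.  -638.8  250.3] th 18.8 j6 -0.04 w 0.0854 t 1.6 F [-0.4  1.1 -0.2]
(np.float64(336.0), np.float64(-396.6), np.float64(246.9), 72) -> offset [0.19, -0.191, 0.003] turn 0.64 rows 9
(np.float64(454.0), np.float64(-154.3), np.float64(243.4), 72) -> offset [0.038, -0.267, 0.004] turn 0.0 rows 9
(np.float64(572.0), np.float64(88.0), np.float64(240.0), 72) -> offset [0.038, -0.267, 0.003] turn 0.0 rows 9
(np.float64(572.0), np.float64(88.0), np.float64(60.0), 72) -> offset [0.0, 0.0, 0.18] turn 0.0 rows 6
```

arm_command --series '[{"offset":[0.19,-0.191,0.003],"turn":0.64},{"offset":[0.19,-0.191,0.003],"turn":0.64},{"offset":[0.19,-0.191,0.003],"turn":0.64},{"offset":[0.19,-0.191,0.003],"turn":0.64},{"offset":[0.19,-0.191,0.003],"turn":0.64},{"offset":[0.19,-0.191,0.003],"turn":0.64},{"offset":[0.19,-0.191,0.003],"turn":0.64},{"offset":[0.19,-0.191,0.003],"turn":0.64}]' --gripper 0.06 --newtons 60

```text
time_s: 2.27
ee_pos: [0.3376, -0.3937, 0.2479]
ee_rot: [3.104, -0.482, 0.002]
wrist_force: [-0.4, -1.5, -0.4]
width: 0.0598
gripper_force: 0.0
```

arm_command --series '[{"offset":[0.038,-0.267,0.004],"turn":0},{"offset":[0.038,-0.267,0.004],"turn":0},{"offset":[0.038,-0.267,0.004],"turn":0},{"offset":[0.038,-0.267,0.004],"turn":0},{"offset":[0.038,-0.267,0.004],"turn":0},{"offset":[0.038,-0.267,0.004],"turn":0},{"offset":[0.038,-0.267,0.004],"turn":0},{"offset":[0.038,-0.267,0.004],"turn":0}]'

```text
time_s: 2.93
ee_pos: [0.4553, -0.1514, 0.2434]
ee_rot: [-3.104, 0.481, -0.001]
wrist_force: [-0.8, -0.3, -0.2]
width: 0.0598
gripper_force: 0.0
```

arm_command --series '[{"offset":[0.038,-0.267,0.003],"turn":0},{"offset":[0.038,-0.267,0.003],"turn":0},{"offset":[0.038,-0.267,0.003],"turn":0},{"offset":[0.038,-0.267,0.003],"turn":0},{"offset":[0.038,-0.267,0.003],"turn":0},{"offset":[0.038,-0.267,0.003],"turn":0},{"offset":[0.038,-0.267,0.003],"turn":0},{"offset":[0.038,-0.267,0.003],"turn":0}]'

```text
time_s: 3.6
ee_pos: [0.5733, 0.0908, 0.2395]
ee_rot: [-3.104, 0.483, 0.002]
wrist_force: [0.7, -0.4, -0.4]
width: 0.0599
gripper_force: 0.0
```

```bash
python3 - <<'E'
from h import *
f=grab('wrist'); save(f,'w1.png'); W=cloud(f);H=hsv(f)
print('brush',fit(W,(.48,.66,.02,.14),(.062,.085),H[...,1]>60))
print('block',fit(W,(.5,.64,.12,.2),(.062,.08),H[...,1]<60))
print('carr',fit(W,(.44,.7,-.02,.17),(.04,.056)))
print('punch',fit(W,(.54,.66,-.13,-.0),(.018,.06),(H[...,1]>120)))
print('cuptop',fit(W,(.47,.58,-.12,-.02),(.065,.1)))
E
```

```text
brush (array([577.8,  84.8]), 98.9, 27.3, 'deg', -18.1, 'n', 3952, 'zmax', 0.073, 'med', array([0.582, 0.084, 0.071]))
block (array([572.7, 151.7]), 59.6, 16.6, 'deg', 1.6, 'n', 1268, 'zmax', 0.073, 'med', array([0.575, 0.151, 0.071]))
carr (array([550.2,  79. ]), 224.8, 151.8, 'deg', 1.8, 'n', 4098, 'zmax', 0.054, 'med', array([0.582, 0.014, 0.051]))
punch (array([582.6, -73.8]), 97.7, 80.7, 'deg', -82.9, 'n', 3222, 'zmax', 0.039, 'med', array([ 0.612, -0.073,  0.037]))
cuptop (array([531.1, -69.1]), 25.2, 24.9, 'deg', -86.7, 'n', 1177, 'zmax', 0.085, 'med', array([ 0.534, -0.067,  0.083]))
```

View pics/w1.png

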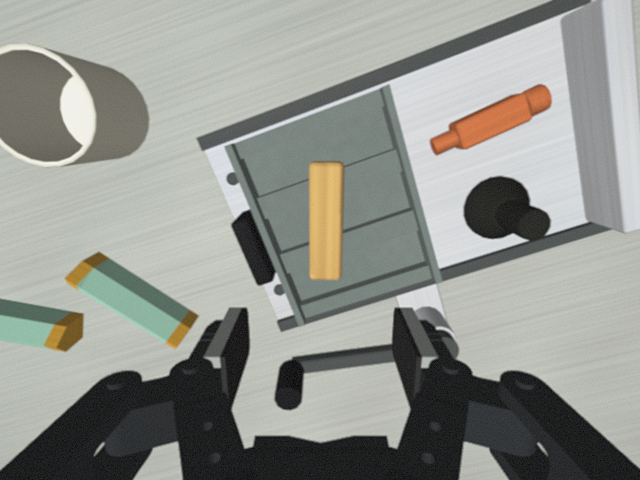

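```bash
python3 - <<'E'
from h import *
split([(576,86,60,72)])
E
```

```text
pose [572.6  89.1 239.7] th -17.7 j6 1.99 w 0.0602 t 3.65 F [ 0.4 -1.2 -0.2]
(np.float64(576.0), np.float64(86.0), np.float64(60.0), 72) -> offset [0.004, 0.002, 0.18] turn 0.0 rows 6
```

arm_command --series '[{"offset":[0.004,0.002,0.04],"turn":0},{"offset":[0.004,0.002,0.08],"turn":0},{"offset":[0.004,0.002,0.12],"turn":0},{"offset":[0.004,0.002,0.15],"turn":0},{"offset":[0.004,0.002,0.17],"turn":0},{"offset":[0.004,0.002,0.18],"turn":0},{"offset":[0.004,0.002,0.18],"turn":0},{"offset":[0.004,0.002,0.18],"turn":0}]'

```text
time_s: 4.32
ee_pos: [0.5755, 0.0844, 0.0613]
ee_rot: [-3.103, 0.488, -0.001]
wrist_force: [0.6, 0.2, 0.4]
width: 0.06
gripper_force: 0.0
```

arm_command --series '[{"offset":[0,0,0],"turn":0},{"offset":[0,0,0],"turn":0},{"offset":[0,0,0],"turn":0},{"offset":[0,0,0],"turn":0},{"offset":[0,0,0],"turn":0}]' --gripper 0.01 --newtons 60

```text
time_s: 4.73
ee_pos: [0.5759, 0.0852, 0.0621]
ee_rot: [-3.103, 0.487, -0.004]
wrist_force: [-1.3, -1.5, 7.6]
width: 0.027
gripper_force: 59.0
```

arm_command --series '[{"offset":[0,0,-0.04],"turn":0},{"offset":[0,0,-0.08],"turn":0},{"offset":[0,0,-0.1],"turn":0},{"offset":[0,0,-0.1],"turn":0}]'

```text
time_s: 5.07
ee_pos: [0.577, 0.0855, 0.1669]
ee_rot: [-3.102, 0.486, -0.013]
wrist_force: [0.4, -0.3, -0.7]
width: 0.027
gripper_force: 59.9
```

```bash
python3 - <<'E'
from h import *
split([(432,-366,160,12.8),(432,-366,32,12.8)])
E
```

```text
pose [577.   85.5 166.9] th -17.8 j6 1.99 w 0.027 t 5.0667 F [ 0.4 -0.3 -0.7]
(np.float64(504.5), np.float64(-140.3), np.float64(163.4), 12.8) -> offset [0.0, 0.237, 0.003] turn 1.04 rows 11
(np.float64(432.0), np.float64(-366.0), np.float64(160.0), 12.8) -> offset [0.205, 0.12, 0.004] turn -0.0 rows 8
(np.float64(432.0), np.float64(-366.0), np.float64(32.0), 12.8) -> offset [-0.0, -0.0, 0.128] turn -0.0 rows 5
```

arm_command --series '[{"offset":[0,0.237,0.003],"turn":0.95},{"offset":[0,0.237,0.003],"turn":0.95},{"offset":[0,0.237,0.003],"turn":0.95},{"offset":[0,0.237,0.003],"turn":0.95},{"offset":[0,0.237,0.003],"turn":0.95},{"offset":[0,0.237,0.003],"turn":0.95},{"offset":[0,0.237,0.003],"turn":0.95},{"offset":[0,0.237,0.003],"turn":0.95}]'

```text
time_s: 5.73
ee_pos: [0.5019, -0.142, 0.1573]
ee_rot: [2.528, -1.865, 0.0]
wrist_force: [-0.5, 1.3, -1.4]
width: 0.0268
gripper_force: 59.9
```

arm_command --series '[{"offset":[0.193,0.138,0.004],"turn":0},{"offset":[0.193,0.138,0.004],"turn":0},{"offset":[0.193,0.138,0.004],"turn":0},{"offset":[0.193,0.138,0.004],"turn":0},{"offset":[0.193,0.138,0.004],"turn":0},{"offset":[0.193,0.138,0.004],"turn":0},{"offset":[0.193,0.138,0.004],"turn":0},{"offset":[0.193,0.138,0.004],"turn":0}]'

```text
time_s: 6.4
ee_pos: [0.4292, -0.3674, 0.1529]
ee_rot: [-2.535, 1.855, 0.001]
wrist_force: [0.0, -0.1, -1.0]
width: 0.027
gripper_force: 59.9
```

```bash
python3 - <<'E'
from h import *
split([(432,-366,34,12.8)])
E
```

```text
pose [ 429.2 -367.4  152.9] th -72.4 j6 2.08 w 0.027 t 6.4 F [ 0.  -0.1 -1. ]
(np.float64(432.0), np.float64(-366.0), np.float64(34.0), 12.8) -> offset [-0.0, -0.003, 0.119] turn 0.08 rows 5
```

arm_command --series '[{"offset":[0,-0.003,0.04],"turn":0.08},{"offset":[0,-0.003,0.08],"turn":0.08},{"offset":[0,-0.003,0.105],"turn":0.08},{"offset":[0,-0.003,0.115],"turn":0.08},{"offset":[0,-0.003,0.119],"turn":0.08},{"offset":[0,-0.003,0.119],"turn":0.08}]'

```text
time_s: 6.9
ee_pos: [0.4333, -0.3649, 0.0347]
ee_rot: [-2.462, 1.951, 0.0]
wrist_force: [0.3, 0.3, -0.3]
width: 0.0266
gripper_force: 59.9
```

arm_command --series '[{"offset":[0,0,0],"turn":0},{"offset":[0,0,0],"turn":0},{"offset":[0,0,0],"turn":0},{"offset":[0,0,0],"turn":0}]' --gripper 0.045

```text
time_s: 7.23
ee_pos: [0.4332, -0.3657, 0.0355]
ee_rot: [2.461, -1.952, 0.003]
wrist_force: [-0.7, -0.1, -0.2]
width: 0.0452
gripper_force: 0.0
```

arm_command --series '[{"offset":[0,0,-0.04],"turn":0},{"offset":[0,0,-0.08],"turn":0},{"offset":[0,0,-0.12],"turn":0},{"offset":[0,0,-0.13],"turn":0},{"offset":[0,0,-0.13],"turn":0}]'

```text
time_s: 7.65
ee_pos: [0.4338, -0.3664, 0.1692]
ee_rot: [2.461, -1.952, 0.011]
wrist_force: [0.8, 0.3, -0.6]
width: 0.0453
gripper_force: 0.0
```

```bash
python3 - <<'E'
from h import *
f=grab('top'); save(f,'t2.png'); W=cloud(f);H=hsv(f)
print('brush',fit(W,(.35,.65,-.46,-.25),(.01,.08),(H[...,1]>60)&(H[...,0]<30)))
print('punch',fit(W,(.54,.66,-.13,-.0),(.018,.06),(H[...,1]>120)&(H[...,0]<20)))
print('cuptop',fit(W,(.45,.64,-.13,-.01),(.065,.1)))
print('s_a',fit(W,(.45,.65,.36,.5),(.022,.06)))
print('s_b',fit(W,(.45,.65,.23,.36),(.022,.06)))
split([(609.5,-71.5,150,6.7),(609.5,-71.5,34,6.7)])
E
```

```text
brush (array([ 435.9, -365.2]), 99.0, 27.0, 'deg', -77.1, 'n', 552, 'zmax', 0.042, 'med', array([ 0.436, -0.361,  0.038]))
punch (array([610.1, -71.3]), 94.1, 23.2, 'deg', -83.3, 'n', 406, 'zmax', 0.039, 'med', array([ 0.61 , -0.074,  0.035]))
cuptop (array([530.4, -68.5]), 24.8, 24.4, 'deg', -86.6, 'n', 133, 'zmax', 0.086, 'med', array([ 0.53 , -0.068,  0.081]))
s_a (array([563.7, 428.5]), 122.5, 31.1, 'deg', 59.5, 'n', 748, 'zmax', 0.043, 'med', array([0.563, 0.426, 0.035]))
s_b (array([547. , 299.1]), 119.9, 32.0, 'deg', 34.9, 'n', 760, 'zmax', 0.044, 'med', array([0.546, 0.297, 0.035]))
pose [ 433.3 -365.8  166.4] th -76.8 j6 2.17 w 0.0449 t 7.7 F [-0.3  0.8 -0.6]
(np.float64(521.4), np.float64(-218.7), np.float64(158.2), 6.7) -> offset [-0.123, -0.119, 0.008] turn 0.11 rows 6
(np.float64(609.5), np.float64(-71.5), np.float64(150.0), 6.7) -> offset [-0.136, -0.105, 0.008] turn -3.14 rows 29
(np.float64(609.5), np.float64(-71.5), np.float64(34.0), 6.7) -> offset [-0.0, 0.0, 0.116] turn 0.0 rows 5
```

arm_command --series '[{"offset":[0,0,0],"turn":-0.95},{"offset":[0,0,0],"turn":-0.95},{"offset":[0,0,0],"turn":-0.95},{"offset":[0,0,0],"turn":-0.95},{"offset":[0,0,0],"turn":-0.95},{"offset":[0,0,0],"turn":-0.95},{"offset":[0,0,0],"turn":-0.95},{"offset":[0,0,0],"turn":-0.95}]'

```text
time_s: 8.37
ee_pos: [0.4324, -0.365, 0.1627]
ee_rot: [-3.083, 0.6, 0.003]
wrist_force: [0.7, -0.5, 0.7]
width: 0.0451
gripper_force: 0.0
```

arm_command --series '[{"offset":[0,0,0],"turn":-0.95},{"offset":[0,0,0],"turn":-0.95},{"offset":[0,0,0],"turn":-0.95},{"offset":[0,0,0],"turn":-0.95},{"offset":[0,0,0],"turn":-0.95},{"offset":[0,0,0],"turn":-0.95},{"offset":[0,0,0],"turn":-0.95},{"offset":[0,0,0],"turn":-0.95}]'

```text
time_s: 9.03
ee_pos: [0.4324, -0.365, 0.1627]
ee_rot: [-3.015, -0.876, 0.002]
wrist_force: [0.6, -0.7, -0.1]
width: 0.0449
gripper_force: 0.0
```

arm_command --series '[{"offset":[0,0,0],"turn":-0.95},{"offset":[0,0,0],"turn":-0.95},{"offset":[0,0,0],"turn":-0.95},{"offset":[0,0,0],"turn":-0.95},{"offset":[0,0,0],"turn":-0.95},{"offset":[0,0,0],"turn":-0.95},{"offset":[0,0,0],"turn":-0.95},{"offset":[0,0,0],"turn":-0.95}]'

```text
time_s: 9.7
ee_pos: [0.4324, -0.365, 0.1627]
ee_rot: [-2.28, -2.158, 0.0]
wrist_force: [0.4, 0.2, 0.4]
width: 0.0451
gripper_force: 0.0
```

arm_command --series '[{"offset":[0.152,0.079,0.008],"turn":-0.18},{"offset":[0.152,0.079,0.008],"turn":-0.18},{"offset":[0.152,0.079,0.008],"turn":-0.18},{"offset":[0.152,0.079,0.008],"turn":-0.18},{"offset":[0.152,0.079,0.008],"turn":-0.18},{"offset":[0.152,0.079,0.008],"turn":-0.18}]'

```text
time_s: 10.2
ee_pos: [0.5215, -0.2164, 0.1547]
ee_rot: [-2.081, -2.35, 0.001]
wrist_force: [0.2, -0.2, -0.3]
width: 0.0447
gripper_force: 0.0
```

arm_command --series '[{"offset":[0.136,0.105,0.008],"turn":0},{"offset":[0.136,0.105,0.008],"turn":0},{"offset":[0.136,0.105,0.008],"turn":0},{"offset":[0.136,0.105,0.008],"turn":0},{"offset":[0.136,0.105,0.008],"turn":0},{"offset":[0.136,0.105,0.008],"turn":0},{"offset":[0.136,0.105,0.008],"turn":0}]'

```text
time_s: 10.78
ee_pos: [0.6088, -0.0722, 0.1475]
ee_rot: [-2.086, -2.348, 0.002]
wrist_force: [0.4, -0.5, 0.1]
width: 0.045
gripper_force: 0.0
```

```bash
python3 - <<'E'
from h import *
f=grab('wrist'); W=cloud(f);H=hsv(f)
print('punch',fit(W,(.54,.66,-.13,-.0),(.02,.05),(H[...,1]>140)&(H[...,0]<20)))
print('cuptop',fit(W,(.45,.6,-.13,-.01),(.065,.1)))
split([(609.5,-71.5,34,6.7)])
E
```

```text
punch (array([610.2, -70.3]), 96.8, 22.4, 'deg', -83.2, 'n', 4075, 'zmax', 0.038, 'med', array([ 0.61 , -0.068,  0.037]))
cuptop (array([531.1, -69.3]), 25.5, 25.1, 'deg', 4.9, 'n', 2173, 'zmax', 0.084, 'med', array([ 0.533, -0.067,  0.083]))
pose [608.7 -72.7 147.8] th 96.7 j6 -0.28 w 0.0453 t 10.8333 F [-0.1  0.   0. ]
(np.float64(609.5), np.float64(-71.5), np.float64(34.0), 6.7) -> offset [0.001, 0.001, 0.114] turn 0.0 rows 5
```

arm_command --series '[{"offset":[0.001,0.001,0.04],"turn":0},{"offset":[0.001,0.001,0.075],"turn":0},{"offset":[0.001,0.001,0.1],"turn":0},{"offset":[0.001,0.001,0.11],"turn":0},{"offset":[0.001,0.001,0.114],"turn":0},{"offset":[0.001,0.001,0.114],"turn":0}]'

```text
time_s: 11.33
ee_pos: [0.6101, -0.0711, 0.0346]
ee_rot: [-2.088, -2.347, 0.0]
wrist_force: [0.1, -0.3, 0.2]
width: 0.0451
gripper_force: 0.0
```

arm_command --series '[{"offset":[0,0,0],"turn":0},{"offset":[0,0,0],"turn":0},{"offset":[0,0,0],"turn":0},{"offset":[0,0,0],"turn":0},{"offset":[0,0,0],"turn":0}]' --gripper 0.01

```text
time_s: 11.75
ee_pos: [0.6113, -0.0704, 0.0366]
ee_rot: [2.085, 2.346, 0.002]
wrist_force: [-1.8, -2.8, 8.4]
width: 0.0227
gripper_force: 60.6
```

arm_command --series '[{"offset":[0,0,-0.04],"turn":0},{"offset":[0,0,-0.08],"turn":0},{"offset":[0,0,-0.11],"turn":0},{"offset":[0,0,-0.11],"turn":0}]'

```text
time_s: 12.08
ee_pos: [0.6126, -0.0703, 0.1528]
ee_rot: [2.081, 2.342, 0.009]
wrist_force: [0.5, 0.0, -1.3]
width: 0.0224
gripper_force: 60.3
```

```bash
python3 - <<'E'
from h import *
split([(505,-350,144,12.8),(505,-350,30,12.8)])
E
```

```text
pose [612.6 -70.3 152.8] th 96.8 j6 -0.27 w 0.0224 t 12.0833 F [ 0.5  0.  -1.3]
(np.float64(558.8), np.float64(-210.2), np.float64(148.4), 12.8) -> offset [-0.133, -0.07, 0.004] turn -0.11 rows 5
(np.float64(505.0), np.float64(-350.0), np.float64(144.0), 12.8) -> offset [-0.124, -0.084, 0.005] turn 0.0 rows 5
(np.float64(505.0), np.float64(-350.0), np.float64(30.0), 12.8) -> offset [0.0, 0.0, 0.114] turn 0.0 rows 5
```

arm_command --series '[{"offset":[-0.133,-0.07,0],"turn":-0.11},{"offset":[-0.133,-0.07,0],"turn":-0.11},{"offset":[-0.133,-0.07,0],"turn":-0.11},{"offset":[-0.133,-0.07,0],"turn":-0.11},{"offset":[-0.133,-0.07,0],"turn":-0.11},{"offset":[-0.133,-0.07,0],"turn":-0.11}]'

```text
time_s: 12.58
ee_pos: [0.5559, -0.2114, 0.1446]
ee_rot: [1.957, 2.457, 0.0]
wrist_force: [0.0, 0.6, -2.0]
width: 0.0226
gripper_force: 60.2
```

arm_command --series '[{"offset":[-0.124,-0.084,0],"turn":0},{"offset":[-0.124,-0.084,0],"turn":0},{"offset":[-0.124,-0.084,0],"turn":0},{"offset":[-0.124,-0.084,0],"turn":0},{"offset":[-0.124,-0.084,0],"turn":0},{"offset":[-0.124,-0.084,0],"turn":0},{"offset":[-0.124,-0.084,0],"turn":0}]'

```text
time_s: 13.17
ee_pos: [0.5032, -0.3491, 0.1443]
ee_rot: [-1.953, -2.46, -0.001]
wrist_force: [-1.0, -0.3, -2.3]
width: 0.0226
gripper_force: 60.2
```

arm_command --series '[{"offset":[0,0,0.04],"turn":0},{"offset":[0,0,0.075],"turn":0},{"offset":[0,0,0.1],"turn":0},{"offset":[0,0,0.108],"turn":0},{"offset":[0,0,0.112],"turn":0},{"offset":[0,0,0.112],"turn":0}]'

```text
time_s: 13.67
ee_pos: [0.5033, -0.3495, 0.0328]
ee_rot: [1.953, 2.461, 0.0]
wrist_force: [-0.9, 0.4, -2.1]
width: 0.0229
gripper_force: 60.1
```

arm_command --series '[{"offset":[0,0,0],"turn":0},{"offset":[0,0,0],"turn":0},{"offset":[0,0,0],"turn":0},{"offset":[0,0,0],"turn":0}]' --gripper 0.045

```text
time_s: 14.0
ee_pos: [0.503, -0.3505, 0.0336]
ee_rot: [1.953, 2.458, 0.0]
wrist_force: [-0.2, -0.4, -0.6]
width: 0.0449
gripper_force: 0.0
```

arm_command --series '[{"offset":[0,0,-0.04],"turn":0},{"offset":[0,0,-0.08],"turn":0},{"offset":[0,0,-0.12],"turn":0},{"offset":[0,0,-0.14],"turn":0},{"offset":[0,0,-0.14],"turn":0},{"offset":[0,0,-0.14],"turn":0}]'

```text
time_s: 14.5
ee_pos: [0.5029, -0.3504, 0.174]
ee_rot: [1.953, 2.457, 0.0]
wrist_force: [-0.6, 0.3, -0.7]
width: 0.0449
gripper_force: 0.0
```

```bash
python3 - <<'E'
from h import *
f=grab('top'); W=cloud(f);H=hsv(f)
print('punch',fit(W,(.35,.65,-.46,-.25),(.01,.08),(H[...,1]>130)&(H[...,0]<12)))
print('cuptop',fit(W,(.45,.64,-.13,-.01),(.065,.1)))
split([(529.5,-68,170,12.8),(529.5,-68,66,12.8)])
E
```

```text
punch (array([ 504.1, -344.7]), 89.4, 20.9, 'deg', -77.4, 'n', 321, 'zmax', 0.033, 'med', array([ 0.503, -0.342,  0.028]))
cuptop (array([530.8, -69.2]), 26.0, 23.1, 'deg', -43.3, 'n', 130, 'zmax', 0.085, 'med', array([ 0.53 , -0.068,  0.081]))
pose [ 502.4 -350.1  172.3] th 103.1 j6 -0.88 w 0.0448 t 14.55 F [-0.3 -0.7 -0. ]
(np.float64(529.5), np.float64(-68.0), np.float64(170.0), 12.8) -> offset [0.269, 0.09, 0.002] turn 0.0 rows 9
(np.float64(529.5), np.float64(-68.0), np.float64(66.0), 12.8) -> offset [-0.0, 0.0, 0.104] turn 0.0 rows 4
```

arm_command --series '[{"offset":[0.269,0.091,0],"turn":0},{"offset":[0.269,0.091,0],"turn":0},{"offset":[0.269,0.091,0],"turn":0},{"offset":[0.269,0.091,0],"turn":0},{"offset":[0.269,0.091,0],"turn":0},{"offset":[0.269,0.091,0],"turn":0},{"offset":[0.269,0.091,0],"turn":0},{"offset":[0.269,0.091,0],"turn":0}]'

```text
time_s: 15.22
ee_pos: [0.53, -0.0627, 0.1708]
ee_rot: [-1.948, -2.461, -0.0]
wrist_force: [-1.6, -0.8, -0.2]
width: 0.0451
gripper_force: 0.0
```

arm_command --series '[{"offset":[0,0,0.04],"turn":0},{"offset":[0,0,0.075],"turn":0},{"offset":[0,0,0.1],"turn":0},{"offset":[0,0,0.106],"turn":0},{"offset":[0,0,0.106],"turn":0},{"offset":[0,0,0.106],"turn":0}]'

```text
time_s: 15.72
ee_pos: [0.5306, -0.0677, 0.0669]
ee_rot: [-1.955, -2.459, 0.0]
wrist_force: [-0.5, -0.4, 1.1]
width: 0.0451
gripper_force: 0.0
```

arm_command --series '[{"offset":[0,0,0],"turn":0},{"offset":[0,0,0],"turn":0},{"offset":[0,0,0],"turn":0},{"offset":[0,0,0],"turn":0},{"offset":[0,0,0],"turn":0}]' --gripper 0.01

```text
time_s: 16.13
ee_pos: [0.5312, -0.0678, 0.0682]
ee_rot: [1.953, 2.458, 0.002]
wrist_force: [-1.5, -1.3, 6.5]
width: 0.0247
gripper_force: 58.6
```

arm_command --series '[{"offset":[0,0,-0.04],"turn":0},{"offset":[0,0,-0.08],"turn":0},{"offset":[0,0,-0.11],"turn":0},{"offset":[0,0,-0.11],"turn":0},{"offset":[0,0,-0.11],"turn":0}]'

```text
time_s: 16.55
ee_pos: [0.5311, -0.0676, 0.1787]
ee_rot: [1.952, 2.457, 0.003]
wrist_force: [-0.7, 0.9, -2.3]
width: 0.0243
gripper_force: 59.5
```

```bash
python3 - <<'E'
from h import *
split([(577,-333,176,12.8),(577,-333,63,12.8)])
E
```

```text
pose [531.1 -67.6 178.7] th 103.1 j6 -0.4 w 0.0243 t 16.55 F [-0.7  0.9 -2.3]
(np.float64(577.0), np.float64(-333.0), np.float64(176.0), 12.8) -> offset [-0.269, -0.015, 0.003] turn 0.0 rows 9
(np.float64(577.0), np.float64(-333.0), np.float64(63.0), 12.8) -> offset [0.0, -0.0, 0.113] turn 0.0 rows 4
```

arm_command --series '[{"offset":[-0.269,-0.015,0],"turn":0},{"offset":[-0.269,-0.015,0],"turn":0},{"offset":[-0.269,-0.015,0],"turn":0},{"offset":[-0.269,-0.015,0],"turn":0},{"offset":[-0.269,-0.015,0],"turn":0},{"offset":[-0.269,-0.015,0],"turn":0},{"offset":[-0.269,-0.015,0],"turn":0},{"offset":[-0.269,-0.015,0],"turn":0}]'

```text
time_s: 17.22
ee_pos: [0.576, -0.3366, 0.1738]
ee_rot: [-1.957, -2.455, 0.001]
wrist_force: [-0.3, -0.3, -1.8]
width: 0.0245
gripper_force: 59.4
```

arm_command --series '[{"offset":[0,0,0.04],"turn":0},{"offset":[0,0,0.075],"turn":0},{"offset":[0,0,0.1],"turn":0},{"offset":[0,0,0.111],"turn":0},{"offset":[0,0,0.113],"turn":0},{"offset":[0,0,0.113],"turn":0},{"offset":[0,0,0.113],"turn":0}]'

```text
time_s: 17.8
ee_pos: [0.5767, -0.3326, 0.0637]
ee_rot: [1.954, 2.46, 0.0]
wrist_force: [0.0, -0.3, -0.1]
width: 0.0248
gripper_force: 62.2
```

```bash
python3 - <<'E'
from h import *
split([(577,-333,63,12.8)])
E
```

```text
pose [ 576.7 -332.6   63.7] th 103.1 j6 -0.79 w 0.0248 t 17.8 F [ 0.  -0.3 -0.1]
(np.float64(577.0), np.float64(-333.0), np.float64(63.0), 12.8) -> offset [-0.0, 0.0, 0.001] turn 0.0 rows 2
```

arm_command --series '[{"offset":[0,0,0.002],"turn":0},{"offset":[0,0,0.002],"turn":0},{"offset":[0,0,0.002],"turn":0},{"offset":[0,0,0.002],"turn":0},{"offset":[0,0,0.002],"turn":0}]' --gripper 0.05

```text
time_s: 18.22
ee_pos: [0.5767, -0.3329, 0.0616]
ee_rot: [1.954, 2.459, 0.0]
wrist_force: [-1.0, -0.8, -0.8]
width: 0.0501
gripper_force: 0.0
```

arm_command --series '[{"offset":[0,0,-0.04],"turn":0},{"offset":[0,0,-0.08],"turn":0},{"offset":[0,0,-0.12],"turn":0},{"offset":[0,0,-0.14],"turn":0},{"offset":[0,0,-0.14],"turn":0},{"offset":[0,0,-0.14],"turn":0}]'

```text
time_s: 18.72
ee_pos: [0.5769, -0.3331, 0.2029]
ee_rot: [1.953, 2.458, 0.0]
wrist_force: [-0.1, -0.8, -0.6]
width: 0.0501
gripper_force: 0.0
```

```bash
python3 - <<'E'
from h import *
f=grab('top'); W=cloud(f);H=hsv(f)
print('cuptop',fit(W,(.45,.68,-.43,-.25),(.055,.09),H[...,2]<60))
for n in ('top','side'):
    f=grab(n); W=cloud(f);H=hsv(f)
    print('s_a',fit(W,(.45,.65,.36,.5),(.022,.06)))
    print('s_b',fit(W,(.45,.65,.23,.36),(.022,.06)))
split([(545,300,180,125)])
E
```

```text
cuptop (array([ 580.2, -328.9]), 24.5, 15.9, 'deg', -28.0, 'n', 101, 'zmax', 0.079, 'med', array([ 0.58 , -0.328,  0.073]))
s_a (array([563.4, 428.1]), 122.5, 31.1, 'deg', 59.5, 'n', 748, 'zmax', 0.044, 'med', array([0.563, 0.426, 0.035]))
s_b (array([547.3, 299.2]), 119.4, 31.7, 'deg', 34.7, 'n', 763, 'zmax', 0.044, 'med', array([0.545, 0.297, 0.035]))
s_a (array([554.7, 432. ]), 121.3, 24.6, 'deg', 63.9, 'n', 1542, 'zmax', 0.042, 'med', array([0.554, 0.433, 0.033]))
s_b (array([542.9, 302. ]), 121.1, 30.9, 'deg', 35.4, 'n', 1165, 'zmax', 0.042, 'med', array([0.537, 0.304, 0.033]))
pose [ 576.2 -332.7  199.7] th 103.1 j6 -0.79 w 0.0501 t 18.8667 F [ 0.1 -0.1 -0.5]
(np.float64(565.8), np.float64(-121.8), np.float64(193.1), 125) -> offset [0.208, 0.038, 0.007] turn 1.19 rows 12
(np.float64(555.4), np.float64(89.1), np.float64(186.6), 125) -> offset [0.112, -0.179, 0.006] turn -0.0 rows 7
(np.float64(545.0), np.float64(300.0), np.float64(180.0), 125) -> offset [0.112, -0.179, 0.007] turn -0.0 rows 7
```

arm_command --series '[{"offset":[0.208,0.038,0.007],"turn":0.9},{"offset":[0.208,0.038,0.007],"turn":0.9},{"offset":[0.208,0.038,0.007],"turn":0.9},{"offset":[0.208,0.038,0.007],"turn":0.9},{"offset":[0.208,0.038,0.007],"turn":0.9},{"offset":[0.208,0.038,0.007],"turn":0.9},{"offset":[0.208,0.038,0.007],"turn":0.9},{"offset":[0.208,0.038,0.007],"turn":0.9}]'

```text
time_s: 19.53
ee_pos: [0.5662, -0.1205, 0.193]
ee_rot: [-2.833, -1.356, 0.002]
wrist_force: [0.4, -1.0, 0.5]
width: 0.0501
gripper_force: 0.0
```

arm_command --series '[{"offset":[0.159,-0.14,0.006],"turn":0.29},{"offset":[0.159,-0.14,0.006],"turn":0.29},{"offset":[0.159,-0.14,0.006],"turn":0.29},{"offset":[0.159,-0.14,0.006],"turn":0.29},{"offset":[0.159,-0.14,0.006],"turn":0.29},{"offset":[0.159,-0.14,0.006],"turn":0.29},{"offset":[0.159,-0.14,0.006],"turn":0.29}]'

```text
time_s: 20.12
ee_pos: [0.5553, 0.0923, 0.1869]
ee_rot: [-2.995, -0.947, 0.003]
wrist_force: [0.6, 0.2, -0.2]
width: 0.0499
gripper_force: 0.0
```

arm_command --series '[{"offset":[0.112,-0.179,0.007],"turn":0},{"offset":[0.112,-0.179,0.007],"turn":0},{"offset":[0.112,-0.179,0.007],"turn":0},{"offset":[0.112,-0.179,0.007],"turn":0},{"offset":[0.112,-0.179,0.007],"turn":0},{"offset":[0.112,-0.179,0.007],"turn":0},{"offset":[0.112,-0.179,0.007],"turn":0},{"offset":[0.112,-0.179,0.007],"turn":0}]' --gripper 0.06

```text
time_s: 20.78
ee_pos: [0.5457, 0.2998, 0.1804]
ee_rot: [2.997, 0.941, -0.002]
wrist_force: [-0.4, 0.7, 0.3]
width: 0.0598
gripper_force: 0.0
```

```bash
python3 - <<'E'
from h import *
f=grab('wrist'); save(f,'w2.png'); W=cloud(f);H=hsv(f)
print('s_a',fit(W,(.45,.65,.36,.5),(.022,.06)))
print('s_b',fit(W,(.45,.65,.23,.36),(.022,.06)))
f=grab('top'); save(f,'t3.png')
split([(545,300,33,125)])
E
```

```text
s_a (array([562.9, 428.6]), 120.8, 31.1, 'deg', 59.8, 'n', 8797, 'zmax', 0.044, 'med', array([0.568, 0.432, 0.037]))
s_b (array([546.1, 298.3]), 120.5, 29.9, 'deg', 34.1, 'n', 5959, 'zmax', 0.044, 'med', array([0.551, 0.302, 0.037]))
pose [545.9 299.1 181. ] th 34.8 j6 1.42 w 0.0599 t 20.8833 F [0.8 0.4 0.9]
(np.float64(545.0), np.float64(300.0), np.float64(33.0), 125) -> offset [-0.0, -0.001, 0.148] turn -0.0 rows 5
```

View pics/w2.png

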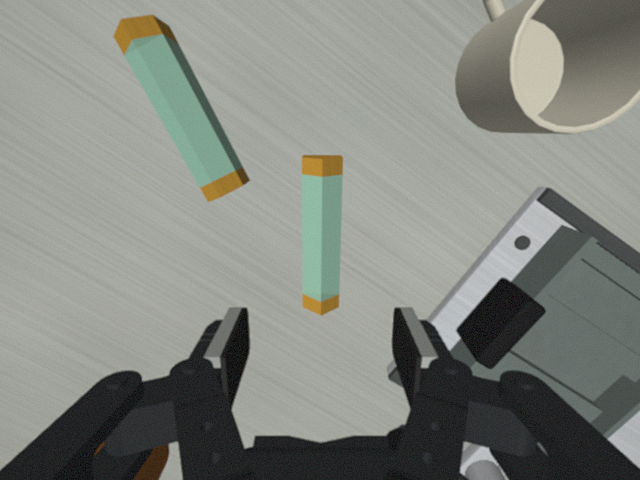

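View pics/t3.png

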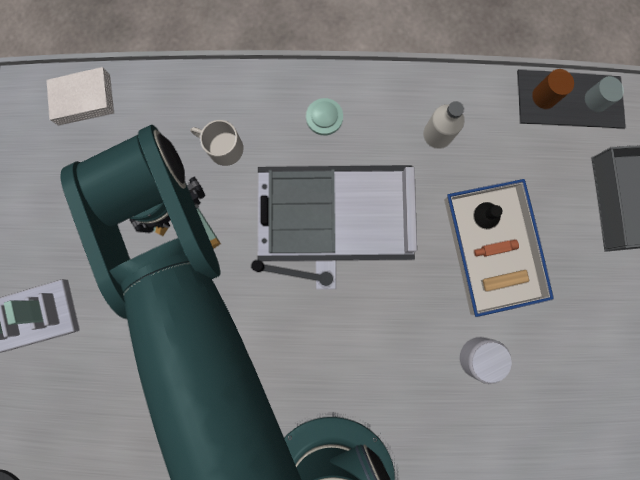

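arm_command --series '[{"offset":[0,0,0.04],"turn":0},{"offset":[0,0,0.08],"turn":0},{"offset":[0,0,0.115],"turn":0},{"offset":[0,0,0.135],"turn":0},{"offset":[0,0,0.145],"turn":0},{"offset":[0,0,0.148],"turn":0},{"offset":[0,0,0.148],"turn":0}]'

```text
time_s: 21.47
ee_pos: [0.546, 0.3001, 0.0338]
ee_rot: [2.998, 0.94, 0.0]
wrist_force: [0.4, 1.7, 1.0]
width: 0.0599
gripper_force: 0.0
```

arm_command --series '[{"offset":[0,0,0],"turn":0},{"offset":[0,0,0],"turn":0},{"offset":[0,0,0],"turn":0},{"offset":[0,0,0],"turn":0},{"offset":[0,0,0],"turn":0},{"offset":[0,0,0],"turn":0}]' --gripper 0.01 --newtons 80

```text
time_s: 21.97
ee_pos: [0.5464, 0.3011, 0.0355]
ee_rot: [-2.997, -0.942, -0.004]
wrist_force: [-0.6, -2.7, 8.7]
width: 0.0276
gripper_force: 80.2
```

```bash
python3 - <<'E'
from h import *
split([(546,299,150,125),(573.3,73.5,150,1.6)])
E
```

```text
pose [546.4 301.1  35.5] th 34.9 j6 1.42 w 0.0276 t 21.9667 F [-0.6 -2.7  8.7]
(np.float64(546.0), np.float64(299.0), np.float64(150.0), 125) -> offset [-0.002, 0.001, -0.115] turn -0.0 rows 5
(np.float64(573.3), np.float64(73.5), np.float64(150.0), 1.6) -> offset [-0.106, 0.201, 0.0] turn -0.99 rows 10
```

arm_command --series '[{"offset":[0,0,-0.04],"turn":0},{"offset":[0,0,-0.08],"turn":0},{"offset":[0,0,-0.115],"turn":0},{"offset":[0,0,-0.115],"turn":0},{"offset":[0,0,-0.115],"turn":0}]'

```text
time_s: 22.38
ee_pos: [0.5463, 0.3012, 0.1512]
ee_rot: [-2.996, -0.942, -0.007]
wrist_force: [-0.5, -0.5, -4.7]
width: 0.0274
gripper_force: 80.6
```

arm_command --series '[{"offset":[-0.106,0.201,0],"turn":-0.9},{"offset":[-0.106,0.201,0],"turn":-0.9},{"offset":[-0.106,0.201,0],"turn":-0.9},{"offset":[-0.106,0.201,0],"turn":-0.9},{"offset":[-0.106,0.201,0],"turn":-0.9},{"offset":[-0.106,0.201,0],"turn":-0.9},{"offset":[-0.106,0.201,0],"turn":-0.9},{"offset":[-0.106,0.201,0],"turn":-0.9}]'

```text
time_s: 23.05
ee_pos: [0.573, 0.0734, 0.1465]
ee_rot: [-2.283, -2.156, 0.003]
wrist_force: [0.2, 0.9, -2.7]
width: 0.0278
gripper_force: 80.7
```

```bash
python3 - <<'E'
from h import *
f=grab('wrist'); save(f,'w3.png'); W=cloud(f);H=hsv(f)
np.savez('w3.npz',**f)
print('strip',fit(W,(.5,.65,-.02,.17),(.115,.18),(H[...,0]>70)&(H[...,0]<95)&(H[...,1]>50)))
print('brass',fit(W,(.5,.65,-.02,.17),(.115,.18),(H[...,0]<30)&(H[...,1]>120)))
print('block',fit(W,(.5,.64,.12,.2),(.062,.08),H[...,1]<60))
split([(573.3,73.5,60,1.6)])
E
```

```text
strip (array([573.7,  71.4]), 90.0, 83.1, 'deg', 46.1, 'n', 15076, 'zmax', 0.155, 'med', array([0.574, 0.081, 0.148]))
brass (array([575.8, 105.6]), 51.3, 30.1, 'deg', 86.8, 'n', 3842, 'zmax', 0.155, 'med', array([0.577, 0.127, 0.146]))
block (array([572.4, 151.7]), 59.9, 15.9, 'deg', 1.7, 'n', 3572, 'zmax', 0.073, 'med', array([0.573, 0.152, 0.071]))
pose [572.9  74.2 146.5] th 86.8 j6 0.14 w 0.0276 t 23.1 F [ 0.4 -0.  -3.1]
(np.float64(573.3), np.float64(73.5), np.float64(60.0), 1.6) -> offset [-0.001, 0.0, 0.087] turn -0.08 rows 4
```

View pics/w3.png

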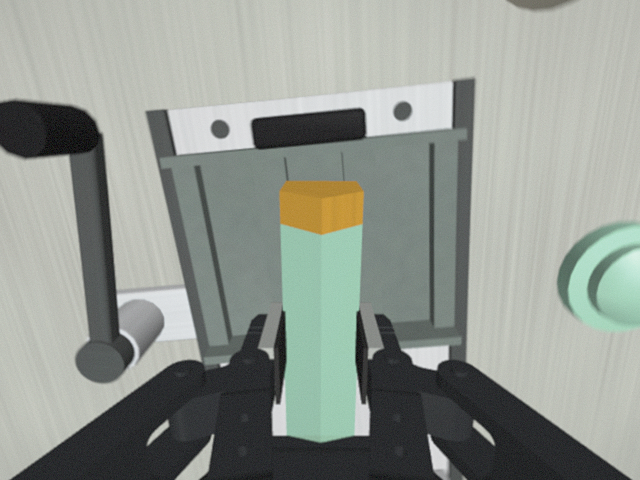

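```bash
python3 - <<'E'
from h import *
f=dict(np.load('w3.npz')); W=cloud(f);H=hsv(f)
b=(H[...,0]<30)&(H[...,1]>120)&(W[...,2]>.115)&(W[...,2]<.17)
P=W[b]*1000
print(len(P),np.percentile(P[:,1],[0,1,2,50,98,99,100]),np.percentile(P[:,0],[0,1,2,98,99,100]))
q=P[(P[:,1]>105)&(P[:,1]<140)]
print(cv2.minAreaRect(q[:,:2].astype(np.float32)))
# ridge line: highest points per image row
g=(H[...,0]>70)&(H[...,0]<95)&(H[...,1]>50)&(W[...,2]>.12)&(W[...,2]<.17)
for r in range(190,310,20):
    m=(g|b)[r]; c=np.where(m)[0]; c=c[(c>270)&(c<375)]
    if len(c)>10: print(r,'x',(W[r,c,0].min()*1e3).round(1),(W[r,c,0].max()*1e3).round(1),'y',(np.median(W[r,c,1])*1e3).round(1),'zmax',W[r,c,2].max().round(4), 'zedge',W[r,c[2],2].round(4))
# carriage end wall tops
P=W[(W[...,2]>.045)&(W[...,2]<.056)&(W[...,0]>.49)&(W[...,0]<.655)&(W[...,1]<.145)&(W[...,1]>.12)]*1000
print('wall+y',len(P),np.percentile(P[:,1],[2,50,98]),np.percentile(P[:,0],[0,1,99,100]))
P=W[(W[...,2]>.033)&(W[...,2]<.041)&(W[...,1]>.02)&(W[...,1]<.125)]*1000
for lo,hi in ((535,560),(580,610)):
    q=P[(P[:,0]>lo)&(P[:,0]<hi)]; print('rib',len(q),np.percentile(q[:,0],[2,50,98]) if len(q) else '')
E
```

```text
3842 [ 80.75540389 118.93042312 119.24928727 127.1335915  131.55999232
 131.63597765 131.87182298] [560.3983925  562.49367369 562.89954003 591.19810579 591.59846765
 592.15972607]
((576.98193359375, 124.9697265625), (12.495519638061523, 30.10875701904297), 85.81625366210938)
190 x 562.8 591.9 y 130.8 zmax 0.1402 zedge 0.1386
210 x 562.0 591.7 y 125.7 zmax 0.1556 zedge 0.1399
230 x 561.9 591.1 y 118.5 zmax 0.1553 zedge 0.1417
250 x 561.7 590.4 y 111.4 zmax 0.156 zedge 0.1411
270 x 560.8 590.0 y 103.7 zmax 0.1549 zedge 0.1414
290 x 560.6 589.8 y 96.2 zmax 0.156 zedge 0.1416
wall+y 2955 [136.3347554  140.65467719 144.66597135] [490.05017382 491.77069125 653.07768437 654.99439431]
rib 2214 [536.25673484 542.33712498 551.64779187]
rib 1984 [594.15894717 605.25014748 609.78432939]
```

arm_command --series '[{"offset":[0.002,0.001,0.02],"turn":-0.08},{"offset":[0.002,0.001,0.04],"turn":-0.08},{"offset":[0.002,0.001,0.055],"turn":-0.08},{"offset":[0.002,0.001,0.063],"turn":-0.08},{"offset":[0.002,0.001,0.071],"turn":-0.08},{"offset":[0.002,0.001,0.078],"turn":-0.08},{"offset":[0.002,0.001,0.084],"turn":-0.08},{"offset":[0.002,0.001,0.085],"turn":-0.08}]'

```text
time_s: 23.77
ee_pos: [0.5744, 0.0772, 0.0624]
ee_rot: [-2.201, -2.241, 0.001]
wrist_force: [-0.6, -1.0, -4.0]
width: 0.0276
gripper_force: 80.6
```

```bash
python3 - <<'E'
from h import *
split([(574,75.5,61,1.6)])
E
```

```text
pose [574.4  77.2  62.4] th 91.0 j6 0.07 w 0.0276 t 23.7667 F [-0.6 -1.  -4. ]
(np.float64(574.0), np.float64(75.5), np.float64(61.0), 1.6) -> offset [-0.002, -0.0, 0.001] turn -0.01 rows 2
```

arm_command --series '[{"offset":[-0.001,0,0.001],"turn":-0.01},{"offset":[-0.001,0,0.002],"turn":-0.01},{"offset":[-0.001,0,0.002],"turn":-0.01}]'

```text
time_s: 24.02
ee_pos: [0.5749, 0.0761, 0.0617]
ee_rot: [2.19, 2.252, 0.001]
wrist_force: [-0.1, -0.6, -3.0]
width: 0.0279
gripper_force: 80.6
```

arm_command --series '[{"offset":[0,0,0],"turn":0},{"offset":[0,0,0],"turn":0},{"offset":[0,0,0],"turn":0},{"offset":[0,0,0],"turn":0}]' --gripper 0.045

```text
time_s: 24.35
ee_pos: [0.5749, 0.0762, 0.0617]
ee_rot: [2.19, 2.252, 0.001]
wrist_force: [0.1, -1.2, 0.2]
width: 0.0453
gripper_force: 0.0
```

arm_command --series '[{"offset":[0,0,-0.03],"turn":0},{"offset":[0,0,-0.07],"turn":0},{"offset":[0,0,-0.11],"turn":0},{"offset":[0,0,-0.12],"turn":0},{"offset":[0,0,-0.12],"turn":0},{"offset":[0,0,-0.12],"turn":0}]'

```text
time_s: 24.85
ee_pos: [0.5749, 0.0762, 0.1818]
ee_rot: [2.19, 2.252, 0.002]
wrist_force: [-0.5, -0.2, -1.0]
width: 0.0454
gripper_force: 0.0
```

```bash
python3 - <<'E'
from h import *
f=grab('wrist'); save(f,'w4.png'); W=cloud(f);H=hsv(f)
print('strip',fit(W,(.5,.66,-.02,.145),(.045,.075),(H[...,1]>50)))
print('block',fit(W,(.5,.64,.12,.2),(.062,.08),H[...,1]<60))
f=grab('top'); W=cloud(f);H=hsv(f)
print('s_a',fit(W,(.45,.65,.33,.5),(.022,.06)))
split([(561,430,180,150)])
E
```

```text
strip (array([575. ,  76.2]), 141.8, 41.2, 'deg', -83.7, 'n', 6691, 'zmax', 0.068, 'med', array([0.576, 0.082, 0.061]))
block (array([572.7, 139.8]), 59.9, 39.8, 'deg', 1.6, 'n', 2674, 'zmax', 0.073, 'med', array([0.572, 0.152, 0.071]))
s_a (array([563.8, 428.8]), 122.6, 31.2, 'deg', 59.4, 'n', 744, 'zmax', 0.044, 'med', array([0.563, 0.427, 0.035]))
pose [574.2  76.1 179.9] th 91.6 j6 0.06 w 0.0446 t 24.95 F [-0.7 -0.5 -0.7]
(np.float64(567.6), np.float64(253.1), np.float64(180.0), 150) -> offset [0.177, -0.002, -0.0] turn 0.55 rows 6
(np.float64(561.0), np.float64(430.0), np.float64(180.0), 150) -> offset [0.15, -0.094, -0.0] turn 0.0 rows 6
```

View pics/w4.png

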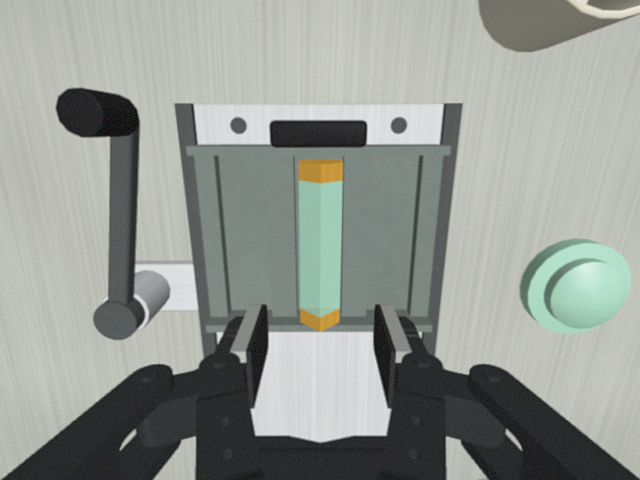

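arm_command --series '[{"offset":[0.177,-0.002,0],"turn":0.56},{"offset":[0.177,-0.002,0],"turn":0.56},{"offset":[0.177,-0.002,0],"turn":0.56},{"offset":[0.177,-0.002,0],"turn":0.56},{"offset":[0.177,-0.002,0],"turn":0.56},{"offset":[0.177,-0.002,0],"turn":0.56},{"offset":[0.177,-0.002,0],"turn":0.56}]' --gripper 0.06

```text
time_s: 25.53
ee_pos: [0.5671, 0.2538, 0.1795]
ee_rot: [-2.725, -1.563, 0.004]
wrist_force: [0.7, -0.5, 0.4]
width: 0.06
gripper_force: 0.0
```

arm_command --series '[{"offset":[0.15,-0.094,0],"turn":0},{"offset":[0.15,-0.094,0],"turn":0},{"offset":[0.15,-0.094,0],"turn":0},{"offset":[0.15,-0.094,0],"turn":0},{"offset":[0.15,-0.094,0],"turn":0},{"offset":[0.15,-0.094,0],"turn":0},{"offset":[0.15,-0.094,0],"turn":0}]'

```text
time_s: 26.12
ee_pos: [0.5629, 0.4292, 0.1802]
ee_rot: [2.726, 1.561, -0.003]
wrist_force: [0.9, -0.5, -0.2]
width: 0.0598
gripper_force: 0.0
```

```bash
python3 - <<'E'
from h import *
f=grab('wrist'); W=cloud(f);H=hsv(f)
print('s_a',fit(W,(.45,.65,.33,.5),(.022,.06)))
split([(562,429,33,149.5)])
E
```

```text
s_a (array([562.7, 428.3]), 120.5, 30.1, 'deg', 59.9, 'n', 5953, 'zmax', 0.044, 'med', array([0.566, 0.434, 0.037]))
pose [563.1 428.6 180.6] th 59.5 j6 1.15 w 0.0599 t 26.1667 F [0.8 0.1 0.6]
(np.float64(562.0), np.float64(429.0), np.float64(33.0), 149.5) -> offset [-0.0, -0.001, 0.148] turn 0.0 rows 5
```

arm_command --series '[{"offset":[0,0,0.04],"turn":0},{"offset":[0,0,0.08],"turn":0},{"offset":[0,0,0.115],"turn":0},{"offset":[0,0,0.135],"turn":0},{"offset":[0,0,0.145],"turn":0},{"offset":[0,0,0.147],"turn":0},{"offset":[0,0,0.147],"turn":0}]'

```text
time_s: 26.75
ee_pos: [0.5634, 0.4292, 0.0351]
ee_rot: [2.728, 1.558, 0.001]
wrist_force: [-0.0, 0.7, -0.4]
width: 0.0599
gripper_force: 0.0
```

arm_command --series '[{"offset":[0,0,0],"turn":0},{"offset":[0,0,0],"turn":0},{"offset":[0,0,0],"turn":0},{"offset":[0,0,0],"turn":0},{"offset":[0,0,0],"turn":0},{"offset":[0,0,0],"turn":0}]' --gripper 0.01 --newtons 80

```text
time_s: 27.25
ee_pos: [0.5636, 0.4304, 0.0367]
ee_rot: [2.727, 1.56, 0.004]
wrist_force: [-0.9, -1.7, 8.3]
width: 0.0276
gripper_force: 80.0
```

arm_command --series '[{"offset":[0,0,-0.04],"turn":0},{"offset":[0,0,-0.08],"turn":0},{"offset":[0,0,-0.115],"turn":0},{"offset":[0,0,-0.115],"turn":0},{"offset":[0,0,-0.115],"turn":0}]'

```text
time_s: 27.67
ee_pos: [0.5635, 0.4306, 0.1527]
ee_rot: [-2.727, -1.559, -0.008]
wrist_force: [-1.0, -0.2, -3.7]
width: 0.0277
gripper_force: 80.4
```

```bash
python3 - <<'E'
from h import *
split([(630,76,148,1.6)])
E
```

```text
pose [563.5 430.6 152.7] th 59.5 j6 1.15 w 0.0277 t 27.6667 F [-1.  -0.2 -3.7]
(np.float64(596.8), np.float64(253.3), np.float64(150.3), 1.6) -> offset [-0.136, 0.119, 0.002] turn -0.56 rows 6
(np.float64(630.0), np.float64(76.0), np.float64(148.0), 1.6) -> offset [-0.178, 0.028, 0.003] turn 0.0 rows 6
```

arm_command --series '[{"offset":[-0.136,0.119,0],"turn":-0.56},{"offset":[-0.136,0.119,0],"turn":-0.56},{"offset":[-0.136,0.119,0],"turn":-0.56},{"offset":[-0.136,0.119,0],"turn":-0.56},{"offset":[-0.136,0.119,0],"turn":-0.56},{"offset":[-0.136,0.119,0],"turn":-0.56},{"offset":[-0.136,0.119,0],"turn":-0.56}]'

```text
time_s: 28.25
ee_pos: [0.5961, 0.2514, 0.148]
ee_rot: [-2.192, -2.249, 0.002]
wrist_force: [0.9, 0.0, -2.6]
width: 0.0274
gripper_force: 80.4
```

arm_command --series '[{"offset":[-0.178,0.028,0],"turn":0},{"offset":[-0.178,0.028,0],"turn":0},{"offset":[-0.178,0.028,0],"turn":0},{"offset":[-0.178,0.028,0],"turn":0},{"offset":[-0.178,0.028,0],"turn":0},{"offset":[-0.178,0.028,0],"turn":0},{"offset":[-0.178,0.028,0],"turn":0}]'

```text
time_s: 28.83
ee_pos: [0.6292, 0.0756, 0.1485]
ee_rot: [-2.191, -2.25, 0.001]
wrist_force: [-0.7, 0.1, -3.2]
width: 0.0275
gripper_force: 80.4
```

```bash
python3 - <<'E'
from h import *
f=grab('wrist'); W=cloud(f);H=hsv(f); np.savez('w5.npz',**f)
b=(H[...,0]<30)&(H[...,1]>120)&(W[...,2]>.115)&(W[...,2]<.17)
g=(H[...,0]>70)&(H[...,0]<95)&(H[...,1]>50)&(W[...,2]>.12)&(W[...,2]<.17)
P=W[b]*1000; print('end y',np.percentile(P[:,1],[2,98,99.5]))
for r in range(190,310,20):
    c=np.where((g|b)[r])[0]; c=c[(c>270)&(c<375)]
    if len(c)>10: print(r,'x',(W[r,c,0].min()*1e3).round(1),(W[r,c,0].max()*1e3).round(1),'y',(np.median(W[r,c,1])*1e3).round(1),'zmax',W[r,c,2].max().round(4))
P=W[(W[...,2]>.045)&(W[...,2]<.056)&(W[...,0]>.49)&(W[...,0]<.67)&(W[...,1]<.145)&(W[...,1]>.12)]*1000
print('wall+y',len(P),np.percentile(P[:,1],[2,50,98]),np.percentile(P[:,0],[0,1,99,100]))
P=W[(W[...,2]>.033)&(W[...,2]<.041)&(W[...,1]>.08)&(W[...,1]<.125)]*1000
h,e=np.histogram(P[:,0],bins=np.arange(480,680,4)); print([(int(a),int(n)) for a,n in zip(e,h) if n>15])
print('block',fit(W,(.5,.64,.146,.2),(.062,.08),H[...,1]<60))
split([(630,76,62,1.6)])
E
```

```text
end y [121.48434127 133.45191535 133.5386708 ]
190 x 613.7 643.0 y 133.1 zmax 0.142
210 x 614.1 643.3 y 127.6 zmax 0.1561
230 x 614.2 643.5 y 120.3 zmax 0.1559
250 x 614.3 643.5 y 113.4 zmax 0.1567
270 x 614.6 644.0 y 105.8 zmax 0.1559
290 x 614.9 644.1 y 98.0 zmax 0.1562
wall+y 3352 [123.46149931 140.31810349 144.59799645] [490.00667505 491.77194513 658.49901665 660.54267798]
[(484, 225), (488, 442), (492, 445), (496, 559), (500, 99), (532, 45), (536, 419), (540, 429), (544, 414), (548, 434), (552, 348), (588, 163), (592, 406), (596, 427), (600, 278), (604, 33), (608, 24), (648, 16), (652, 77), (656, 411), (660, 196)]
block (array([572.8, 153. ]), 59.8, 14.0, 'deg', 0.0, 'n', 3076, 'zmax', 0.073, 'med', array([0.574, 0.153, 0.071]))
pose [629.1  76.3 148.6] th 91.6 j6 0.05 w 0.0278 t 28.8833 F [ 0.7  0.5 -2.9]
(np.float64(630.0), np.float64(76.0), np.float64(62.0), 1.6) -> offset [-0.0, 0.001, 0.087] turn -0.0 rows 4
```

arm_command --series '[{"offset":[0.001,0.001,0.02],"turn":0},{"offset":[0.001,0.001,0.04],"turn":0},{"offset":[0.001,0.001,0.055],"turn":0},{"offset":[0.001,0.001,0.065],"turn":0},{"offset":[0.001,0.001,0.073],"turn":0},{"offset":[0.001,0.001,0.08],"turn":0},{"offset":[0.001,0.001,0.086],"turn":0},{"offset":[0.001,0.001,0.086],"turn":0}]'

```text
time_s: 29.55
ee_pos: [0.63, 0.0764, 0.0624]
ee_rot: [-2.19, -2.252, 0.001]
wrist_force: [-0.7, 0.7, -2.1]
width: 0.0278
gripper_force: 80.4
```

arm_command --series '[{"offset":[0,0,0.001],"turn":0},{"offset":[0,0,0.001],"turn":0}]'

```text
time_s: 29.72
ee_pos: [0.6306, 0.0763, 0.0628]
ee_rot: [2.19, 2.252, 0.001]
wrist_force: [0.2, 0.8, -2.1]
width: 0.0276
gripper_force: 80.4
```

arm_command --series '[{"offset":[0,0,0.001],"turn":0},{"offset":[0,0,0.001],"turn":0},{"offset":[0,0,0.001],"turn":0},{"offset":[0,0,0.001],"turn":0}]' --gripper 0.045

```text
time_s: 30.05
ee_pos: [0.6305, 0.0763, 0.0618]
ee_rot: [2.19, 2.252, 0.001]
wrist_force: [0.2, -0.3, 0.2]
width: 0.0447
gripper_force: 0.0
```

arm_command --series '[{"offset":[0,0,-0.03],"turn":0},{"offset":[0,0,-0.07],"turn":0},{"offset":[0,0,-0.11],"turn":0},{"offset":[0,0,-0.12],"turn":0},{"offset":[0,0,-0.12],"turn":0},{"offset":[0,0,-0.12],"turn":0}]'

```text
time_s: 30.55
ee_pos: [0.6305, 0.0764, 0.1821]
ee_rot: [2.189, 2.252, 0.002]
wrist_force: [0.4, 0.3, -0.7]
width: 0.0451
gripper_force: 0.0
```

```bash
python3 - <<'E'
from h import *
f=grab('wrist'); save(f,'w6.png'); W=cloud(f);H=hsv(f)
m=(H[...,1]>50)
print('s1',fit(W,(.61,.66,0,.145),(.05,.08),m)); print('s0',fit(W,(.55,.6,0,.145),(.05,.08),m))
split([(569.5,200,180,1.6),(569.5,200,55,1.6)])
E
```

```text
s1 (array([631.7,  70. ]), 127.9, 30.1, 'deg', -88.3, 'n', 6643, 'zmax', 0.068, 'med', array([0.632, 0.081, 0.061]))
s0 (array([575.3,  80.7]), 132.0, 38.2, 'deg', -84.7, 'n', 6284, 'zmax', 0.068, 'med', array([0.578, 0.086, 0.061]))
pose [630.1  76.3 180.7] th 91.6 j6 0.05 w 0.0447 t 30.6 F [ 0.2  0.1 -0.5]
(np.float64(569.5), np.float64(200.0), np.float64(180.0), 1.6) -> offset [0.125, -0.057, 0.001] turn 0.0 rows 5
(np.float64(569.5), np.float64(200.0), np.float64(55.0), 1.6) -> offset [0.0, -0.0, 0.125] turn 0.0 rows 5
```

View pics/w6.png

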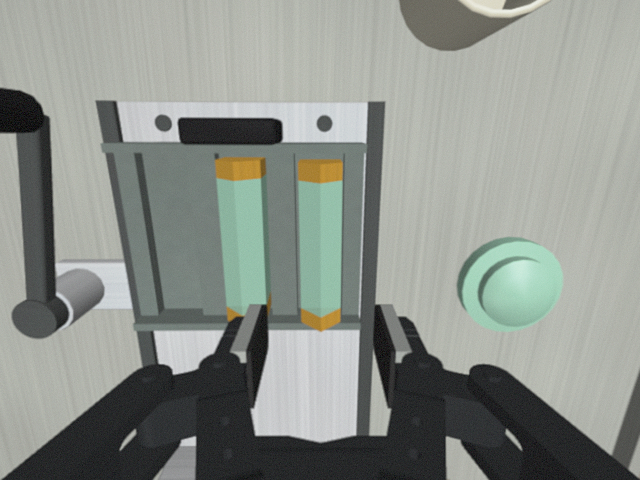

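arm_command --series '[{"offset":[0.125,-0.057,0],"turn":0},{"offset":[0.125,-0.057,0],"turn":0},{"offset":[0.125,-0.057,0],"turn":0},{"offset":[0.125,-0.057,0],"turn":0},{"offset":[0.125,-0.057,0],"turn":0},{"offset":[0.125,-0.057,0],"turn":0}]' --gripper 0 --newtons 40

```text
time_s: 31.1
ee_pos: [0.5693, 0.2, 0.1801]
ee_rot: [-2.188, -2.254, 0.002]
wrist_force: [-0.8, -0.2, -0.5]
width: -0.0001
gripper_force: 0.0
```

arm_command --series '[{"offset":[0,0,0.04],"turn":0},{"offset":[0,0,0.08],"turn":0},{"offset":[0,0,0.11],"turn":0},{"offset":[0,0,0.123],"turn":0},{"offset":[0,0,0.125],"turn":0},{"offset":[0,0,0.125],"turn":0}]'

```text
time_s: 31.6
ee_pos: [0.5702, 0.199, 0.0564]
ee_rot: [-2.191, -2.251, 0.001]
wrist_force: [0.3, 0.4, 1.2]
width: 0.0001
gripper_force: 0.0
```

```bash
python3 - <<'E'
from h import *
for n in ('top','side'):
    f=grab(n); save(f,n+'7.png')
    for d in manip.recognise('strip0',n): print(n,np.round(d['xy']),round(d['confidence'],2),np.round(world(f,*d['xy']),3))
    W=cloud(f); H=hsv(f); g=(H[...,0]>72)&(H[...,0]<95)&(H[...,1]>55)
    k,l,s,c=cv2.connectedComponentsWithStats(g.astype(np.uint8))
    for i in range(1,k):
        if s[i,4]>60: print('  green',c[i].round(),s[i,4],np.nanmedian(W[l==i],0).round(3))
split([(569.5,200,55,1.6)])
E
```

```text
top [303. 211.] 0.91 [0.572 0.069 0.067]
top [302. 185.] 0.89 [0.398 0.025 1.135]
top [347. 220.] 0.53 [ 0.561 -0.025  0.014]
  green [252. 337.] 34502 [0.33  0.119 0.471]
side [279. 247.] 0.87 [0.622 0.059 0.056]
side [293. 265.] 0.73 [0.562 0.083 0.051]
  green [427.  84.] 44813 [0.28  0.167 0.451]
  green [587. 396.] 15842 [0.044 0.094 0.158]
pose [570.8 199.8  58.4] th 91.6 j6 0.27 w -0.0 t 31.8 F [0.5 0.7 0.2]
(np.float64(569.5), np.float64(200.0), np.float64(55.0), 1.6) -> offset [0.0, -0.001, 0.003] turn -0.0 rows 2
```

View pics/side7.png

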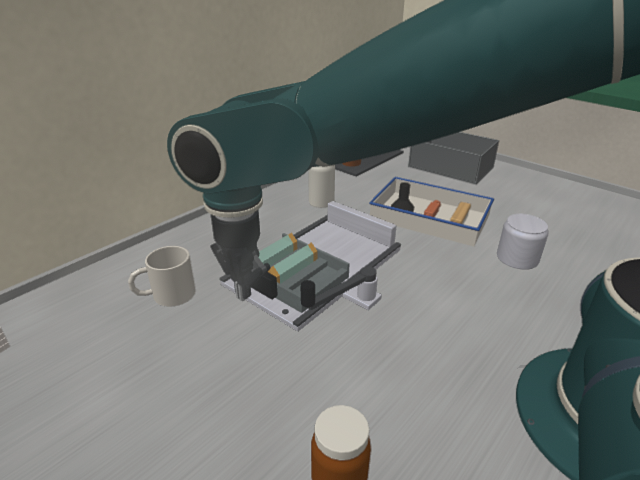

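arm_command --series '[{"offset":[-0.01,-0.001,0.003],"turn":0},{"offset":[-0.018,-0.001,0.003],"turn":0},{"offset":[-0.023,-0.001,0.003],"turn":0},{"offset":[-0.027,-0.001,0.003],"turn":0},{"offset":[-0.031,-0.001,0.003],"turn":0},{"offset":[-0.035,-0.001,0.003],"turn":0},{"offset":[-0.041,-0.001,0.003],"turn":0},{"offset":[-0.049,-0.001,0.003],"turn":0}]'

```text
time_s: 32.47
ee_pos: [0.5703, 0.1506, 0.0535]
ee_rot: [-2.189, -2.253, -0.001]
wrist_force: [-0.7, 3.2, 2.3]
width: 0.0002
gripper_force: 1.6
```

arm_command --series '[{"offset":[-0.01,0,0],"turn":0},{"offset":[-0.02,0,0],"turn":0},{"offset":[-0.03,0,0],"turn":0},{"offset":[-0.04,0,0],"turn":0},{"offset":[-0.05,0,0],"turn":0},{"offset":[-0.06,0,0],"turn":0},{"offset":[-0.07,0,0],"turn":0},{"offset":[-0.08,0,0],"turn":0}]'

```text
time_s: 33.13
ee_pos: [0.5725, 0.0697, 0.0533]
ee_rot: [2.19, 2.252, 0.0]
wrist_force: [2.0, 3.5, 2.4]
width: 0.0004
gripper_force: 1.7
```

arm_command --series '[{"offset":[-0.008,0,0],"turn":0},{"offset":[-0.014,0,0],"turn":0},{"offset":[-0.02,0,0],"turn":0},{"offset":[-0.025,0,0],"turn":0},{"offset":[-0.029,0,0],"turn":0},{"offset":[-0.032,0,0],"turn":0},{"offset":[-0.034,0,0],"turn":0},{"offset":[-0.035,0,0],"turn":0}]'

```text
time_s: 33.8
ee_pos: [0.5733, 0.0356, 0.0532]
ee_rot: [-2.19, -2.252, 0.0]
wrist_force: [0.8, 3.0, -0.5]
width: -0.0
gripper_force: 1.3
```

```bash
python3 - <<'E'
from h import *
f=grab('side'); W=cloud(f); H=hsv(f)
print('block',fit(W,(.5,.64,-.02,.14),(.062,.075),H[...,2]<60))
split([(574,24,55,1.6)])
E
```

```text
block (array([562. ,  32.7]), 51.2, 19.2, 'deg', 42.0, 'n', 81, 'zmax', 0.075, 'med', array([0.555, 0.024, 0.067]))
pose [573.3  35.5  53.2] th 91.6 j6 -0.01 w -0.0002 t 33.85 F [-1.6 -0.6  0.5]
(np.float64(574.0), np.float64(24.0), np.float64(55.0), 1.6) -> offset [-0.012, 0.0, -0.002] turn 0.0 rows 2
```

arm_command --series '[{"offset":[-0.003,0,0],"turn":0},{"offset":[-0.006,0,0],"turn":0},{"offset":[-0.009,0,0],"turn":0},{"offset":[-0.01,0,0],"turn":0},{"offset":[-0.011,0,0],"turn":0},{"offset":[-0.012,0,0],"turn":0}]'

```text
time_s: 34.35
ee_pos: [0.5736, 0.0244, 0.0532]
ee_rot: [-2.189, -2.251, -0.002]
wrist_force: [-0.9, 18.8, -0.3]
width: 0.0002
gripper_force: 9.2
```

arm_command --series '[{"offset":[-0.001,0,0],"turn":0},{"offset":[-0.002,0,0],"turn":0},{"offset":[-0.003,0,0],"turn":0},{"offset":[-0.004,0,0],"turn":0}]'

```text
time_s: 34.68
ee_pos: [0.5736, 0.0242, 0.0533]
ee_rot: [-2.185, -2.249, -0.009]
wrist_force: [-1.2, 53.7, 1.1]
width: 0.0001
gripper_force: 27.1
```

arm_command --series '[{"offset":[0.02,0,0],"turn":0},{"offset":[0.05,0,0],"turn":0},{"offset":[0.06,0,-0.03],"turn":0},{"offset":[0.07,0,-0.07],"turn":0},{"offset":[0.1,0,-0.11],"turn":0},{"offset":[0.13,0,-0.13],"turn":0},{"offset":[0.16,0,-0.13],"turn":0},{"offset":[0.16,0,-0.13],"turn":0}]'

```text
time_s: 35.35
ee_pos: [0.5696, 0.1837, 0.1856]
ee_rot: [2.186, 2.254, 0.006]
wrist_force: [-0.2, -0.1, -1.6]
width: 0.0001
gripper_force: 0.0
```

```bash
python3 - <<'E'
from h import *
for n in ('top','side','wrist'):
    f=grab(n); save(f,n+'8.png'); W=cloud(f); H=hsv(f)
    print(n,'block',fit(W,(.5,.64,-.03,.06),(.062,.08),H[...,2]<70))
    print('knob',fit(W,(.42,.5,.1,.22),(.095,.115)))
    m=(W[...,2]>.06)&(W[...,2]<.075)&(W[...,0]>.38)&(W[...,0]<.47)&(W[...,1]>.04)&(W[...,1]<.14)
    P=W[m]*1000
    if len(P)>20: print('lever',len(P),cv2.fitLine(P[:,:2].astype(np.float32),cv2.DIST_HUBER,0,.01,.01).ravel().round(3))
    m=(W[...,2]>.06)&(W[...,2]<.08)&(W[...,0]>.38)&(W[...,0]<.47)&(W[...,1]>-.02)&(W[...,1]<.03)
    P=W[m]*1000
    if len(P)>20: print('disc',len(P),np.percentile(P[:,0],[1,50,99]),np.percentile(P[:,1],[0,1,50]))
E
```

```text
top block (array([576.3,   5.5]), 59.3, 12.6, 'deg', 1.0, 'n', 198, 'zmax', 0.074, 'med', array([0.576, 0.006, 0.069]))
knob None
lever 206 [1.68000e-01 9.86000e-01 4.41186e+02 7.03960e+01]
disc 147 [418.68262637 433.06949892 447.19957838] [ 7.15350536  7.18518327 19.58245272]
side block (array([573.7,   7.9]), 58.8, 15.8, 'deg', 1.9, 'n', 172, 'zmax', 0.071, 'med', array([0.571, 0.011, 0.068]))
knob (array([451.4, 158.8]), 25.1, 21.1, 'deg', -47.4, 'n', 172, 'zmax', 0.108, 'med', array([0.448, 0.162, 0.106]))
lever 395 [1.64000e-01 9.87000e-01 4.37837e+02 9.11720e+01]
disc 136 [414.82130771 427.09772836 444.17522742] [ 6.67021256  6.81051579 20.25665829]
wrist block (array([575.2,  13.9]), 12.4, 2.3, 'deg', -3.0, 'n', 33, 'zmax', 0.065, 'med', array([0.575, 0.014, 0.063]))
knob (array([453.9, 158.8]), 23.9, 23.4, 'deg', 89.8, 'n', 1636, 'zmax', 0.109, 'med', array([0.456, 0.161, 0.108]))
lever 2278 [1.90000e-01 9.82000e-01 4.45492e+02 9.63170e+01]
```

View pics/wrist8.png

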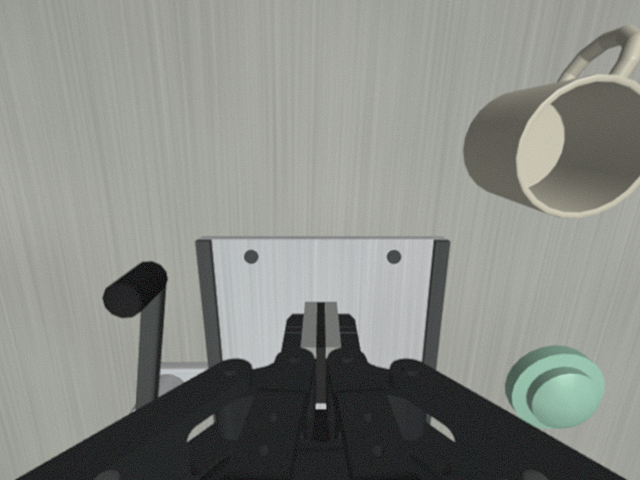

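```bash
python3 - <<'E'
from h import *
f=grab('top'); W=cloud(f)
for u in (385,400): print(u,[tuple((W[v,u]*1000).round(0).astype(int)) for v in ()])
for v in (190,232):
    print(v,[(u,int(W[v,u,1]*1000),int(W[v,u,2]*1000)) for u in range(396,420,1)])
c=f['frame'][160:265,310:425]; cv2.imwrite('pics/c9.png',cv2.resize(c,(690,630)[:2] if 0 else (657,600),interpolation=cv2.INTER_CUBIC)[...,::-1])
split([(453,158.5,185,-10),(453,158.5,94,-10)])
E
```

```text
385 []
400 []
190 [(396, -125, 48), (397, -128, 47), (398, -130, 47), (399, -132, 49), (400, -134, 48), (401, -136, 52), (402, -139, 46), (403, -140, 51), (404, -144, 41), (405, -144, 53), (406, -145, 57), (407, -146, 65), (408, -149, 63), (409, -152, 58), (410, -153, 59), (411, -155, 61), (412, -157, 62), (413, -159, 62), (414, -161, 65), (415, -174, 3), (416, -177, 1), (417, -179, -1), (418, -181, 0), (419, -183, 1)]
232 [(396, -129, 23), (397, -131, 24), (398, -133, 24), (399, -135, 24), (400, -137, 27), (401, -138, 39), (402, -138, 52), (403, -140, 50), (404, -142, 50), (405, -146, 37), (406, -146, 51), (407, -147, 59), (408, -149, 61), (409, -151, 61), (410, -153, 62), (411, -155, 60), (412, -158, 59), (413, -159, 61), (414, -161, 62), (415, -163, 62), (416, -166, 61), (417, -179, -3), (418, -181, 0), (419, -183, 2)]
pose [569.2 179.  182.7] th 91.6 j6 0.23 w -0.0002 t 35.55 F [-1.2 -0.7 -0.5]
(np.float64(453.0), np.float64(158.5), np.float64(185.0), -10) -> offset [-0.017, -0.117, -0.002] turn 0.2 rows 5
(np.float64(453.0), np.float64(158.5), np.float64(94.0), -10) -> offset [-0.0, 0.0, 0.091] turn 0.0 rows 4
```

View pics/c9.png

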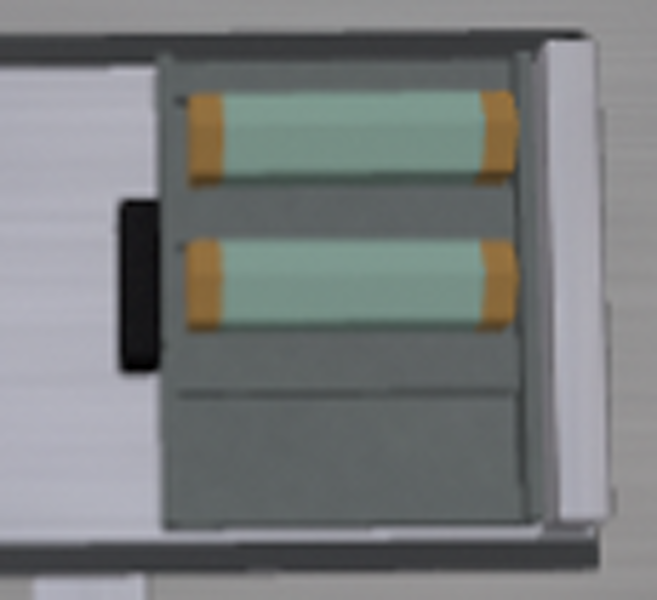

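arm_command --series '[{"offset":[-0.02,-0.117,0],"turn":0.2},{"offset":[-0.02,-0.117,0],"turn":0.2},{"offset":[-0.02,-0.117,0],"turn":0.2},{"offset":[-0.02,-0.117,0],"turn":0.2},{"offset":[-0.02,-0.117,0],"turn":0.2},{"offset":[-0.02,-0.117,0],"turn":0.2}]' --gripper 0.06

```text
time_s: 36.05
ee_pos: [0.4534, 0.1558, 0.1835]
ee_rot: [2.405, 2.021, 0.001]
wrist_force: [0.6, 0.1, -0.1]
width: 0.0599
gripper_force: 0.0
```

```bash
python3 - <<'E'
from h import *
split([(453,158.5,94,-10)])
E
```

```text
pose [453.4 155.8 183.5] th 80.1 j6 0.45 w 0.0599 t 36.05 F [ 0.6  0.1 -0.1]
(np.float64(453.0), np.float64(158.5), np.float64(94.0), -10) -> offset [0.003, -0.001, 0.089] turn 0.0 rows 4
```

arm_command --series '[{"offset":[0.003,0,0.03],"turn":0},{"offset":[0.003,0,0.06],"turn":0},{"offset":[0.003,0,0.08],"turn":0},{"offset":[0.003,0,0.088],"turn":0},{"offset":[0.003,0,0.088],"turn":0},{"offset":[0.003,0,0.088],"turn":0}]'

```text
time_s: 36.55
ee_pos: [0.4542, 0.1593, 0.0958]
ee_rot: [-2.404, -2.022, 0.001]
wrist_force: [-0.4, -0.7, -0.2]
width: 0.0601
gripper_force: 0.0
```

arm_command --series '[{"offset":[0,0,0],"turn":0},{"offset":[0,0,0],"turn":0},{"offset":[0,0,0],"turn":0},{"offset":[0,0,0],"turn":0},{"offset":[0,0,0],"turn":0},{"offset":[0,0,0],"turn":0}]' --gripper 0.01 --newtons 25

```text
time_s: 37.05
ee_pos: [0.454, 0.1595, 0.0965]
ee_rot: [2.403, 2.022, 0.003]
wrist_force: [-0.6, -0.6, 6.5]
width: 0.0234
gripper_force: 24.9
```

```bash
python3 - <<'E'
from h import *
s=manip.observe(); p=s['ee_pos']*1000
R,_=cv2.Rodrigues(np.array(s['ee_rot'])); th=math.atan2(R[1,0],R[0,0]); print(p,math.degrees(th),s['width'])
a=np.array([429.5,20.5]); v=p[:2]-a; phi=math.atan2(v[0],v[1]); r=np.linalg.norm(v); print('phi',math.degrees(phi),'r',r)
end=math.radians(89); N=24   # 3 calls x 8 rows
cur=p[:2].copy(); 
for c in range(3):
    base=cur.copy(); ex=np.array([math.cos(th),math.sin(th)]); ey=np.array([math.sin(th),-math.cos(th)])
    row=[]
    for k in range(1,9):
        f=phi+(end-phi)*(c*8+k)/N; q=a+r*np.array([math.sin(f),math.cos(f)]); d=q-base
        row.append([round(d@ex/1000,3),round(d@ey/1000,3),round((end-phi)*k/N,3)])
    print(row); cur=base+ex*row[-1][0]*1000+ey*row[-1][1]*1000; th-=row[-1][2]
E
```

```text
[454.01413238 159.46762218  96.4585307 ] 80.14384593815433 0.02341111466613762
phi 10.00415498884872 r 141.1132265242433
[[np.float64(-0.0), np.float64(0.008), 0.057], [np.float64(-0.001), np.float64(0.016), 0.115], [np.float64(-0.002), np.float64(0.024), 0.172], [np.float64(-0.004), np.float64(0.032), 0.23], [np.float64(-0.006), np.float64(0.04), 0.287], [np.float64(-0.008), np.float64(0.048), 0.345], [np.float64(-0.011), np.float64(0.055), 0.402], [np.float64(-0.015), np.float64(0.063), 0.46]]
[[np.float64(-0.0), np.float64(0.008), 0.057], [np.float64(-0.001), np.float64(0.016), 0.115], [np.float64(-0.002), np.float64(0.024), 0.172], [np.float64(-0.004), np.float64(0.032), 0.23], [np.float64(-0.006), np.float64(0.039), 0.287], [np.float64(-0.008), np.float64(0.047), 0.345], [np.float64(-0.011), np.float64(0.055), 0.402], [np.float64(-0.015), np.float64(0.062), 0.46]]
[[np.float64(-0.0), np.float64(0.008), 0.057], [np.float64(-0.001), np.float64(0.016), 0.115], [np.float64(-0.002), np.float64(0.024), 0.172], [np.float64(-0.004), np.float64(0.032), 0.23], [np.float64(-0.006), np.float64(0.04), 0.287], [np.float64(-0.008), np.float64(0.048), 0.345], [np.float64(-0.011), np.float64(0.055), 0.402], [np.float64(-0.015), np.float64(0.063), 0.46]]
```

arm_command --series '[{"offset":[0,0.008,0],"turn":0.057},{"offset":[-0.001,0.016,0],"turn":0.115},{"offset":[-0.002,0.024,0],"turn":0.172},{"offset":[-0.004,0.032,0],"turn":0.23},{"offset":[-0.006,0.04,0],"turn":0.287},{"offset":[-0.008,0.048,0],"turn":0.345},{"offset":[-0.011,0.055,0],"turn":0.402},{"offset":[-0.015,0.063,0],"turn":0.46}]'

```text
time_s: 37.72
ee_pos: [0.5139, 0.1341, 0.0965]
ee_rot: [2.804, 1.417, 0.004]
wrist_force: [1.0, 3.6, 5.6]
width: 0.0228
gripper_force: 24.8
```

arm_command --series '[{"offset":[0,0.008,0],"turn":0.057},{"offset":[-0.001,0.016,0],"turn":0.115},{"offset":[-0.002,0.024,0],"turn":0.172},{"offset":[-0.004,0.032,0],"turn":0.23},{"offset":[-0.006,0.04,0],"turn":0.287},{"offset":[-0.008,0.048,0],"turn":0.345},{"offset":[-0.011,0.055,0],"turn":0.402},{"offset":[-0.015,0.063,0],"turn":0.46}]'

```text
time_s: 38.38
ee_pos: [0.5559, 0.0846, 0.0965]
ee_rot: [-3.053, -0.741, -0.004]
wrist_force: [2.0, 4.4, 4.6]
width: 0.0234
gripper_force: 24.7
```

```bash
python3 - <<'E'
from h import *
a=np.array([429.5,20.5]); s=manip.observe(); v=s['ee_pos'][:2]*1000-a; print(math.degrees(math.atan2(v[0],v[1])),np.linalg.norm(v))
plan([])
E
```

```text
63.108412548491756 141.75225089282705
pose [555.9  84.6  96.5] th 27.3 j6 1.2 w 0.0234 t 38.3833 F [2.  4.4 4.6]
```

arm_command --series '[{"offset":[0,0.008,0],"turn":0.057},{"offset":[-0.001,0.016,0],"turn":0.115},{"offset":[-0.002,0.024,0],"turn":0.172},{"offset":[-0.004,0.032,0],"turn":0.23},{"offset":[-0.006,0.04,0],"turn":0.287},{"offset":[-0.008,0.048,0],"turn":0.345},{"offset":[-0.011,0.055,0],"turn":0.402},{"offset":[-0.013,0.06,0],"turn":0.44}]'

```text
time_s: 39.05
ee_pos: [0.5714, 0.0249, 0.0965]
ee_rot: [-3.141, -0.056, -0.002]
wrist_force: [-4.9, 1.7, 8.1]
width: 0.0233
gripper_force: 25.1
```

```bash
python3 - <<'E'
from h import *
a=np.array([429.5,20.5]); s=manip.observe(); v=s['ee_pos'][:2]*1000-a; print(math.degrees(math.atan2(v[0],v[1])),np.linalg.norm(v))
plan([])
E
```

```text
88.22102960587934 141.98617274060706
pose [571.4  24.9  96.5] th 2.0 j6 1.53 w 0.0233 t 39.05 F [-4.9  1.7  8.1]
```

arm_command --series '[{"offset":[0,0.001,0],"turn":0},{"offset":[0,0.002,0],"turn":0},{"offset":[0,0.003,0],"turn":0}]'

```text
time_s: 39.3
ee_pos: [0.5715, 0.0242, 0.0965]
ee_rot: [-3.137, -0.061, -0.002]
wrist_force: [-2.7, 26.1, 6.7]
width: 0.0233
gripper_force: 26.1
```

arm_command --series '[{"offset":[0,0.001,0],"turn":0},{"offset":[0,0.002,0],"turn":0}]'

```text
time_s: 39.47
ee_pos: [0.5716, 0.0239, 0.0964]
ee_rot: [-3.133, -0.062, -0.002]
wrist_force: [-2.1, 42.0, 6.1]
width: 0.0231
gripper_force: 27.7
```

Hard stop reached. Release and retract straight up, clear of everything.

arm_command --series '[{"offset":[0,-0.004,0],"turn":0},{"offset":[0,-0.004,0],"turn":0},{"offset":[0,-0.004,0],"turn":0},{"offset":[0,-0.004,0],"turn":0},{"offset":[0,-0.004,0],"turn":0}]' --gripper 0.045

```text
time_s: 39.88
ee_pos: [0.5711, 0.0239, 0.0954]
ee_rot: [3.141, 0.061, 0.0]
wrist_force: [0.0, -0.7, 1.3]
width: 0.0449
gripper_force: 0.0
```

arm_command --series '[{"offset":[0,0,-0.03],"turn":0},{"offset":[0,0,-0.06],"turn":0},{"offset":[0,0,-0.1],"turn":0},{"offset":[0,0,-0.14],"turn":0},{"offset":[0,-0.05,-0.15],"turn":0},{"offset":[0,-0.1,-0.15],"turn":0},{"offset":[0,-0.1,-0.15],"turn":0}]'

```text
time_s: 40.47
ee_pos: [0.5672, 0.1269, 0.2468]
ee_rot: [-3.14, -0.061, -0.003]
wrist_force: [0.1, -1.1, -0.7]
width: 0.0452
gripper_force: 0.0
```

```bash
python3 - <<'E'
from h import *
a=np.array([429.5,20.5])
for n in ('top','side'):
    f=grab(n); save(f,n+'9.png'); W=cloud(f); H=hsv(f)
    print('knob',fit(W,(.53,.61,-.02,.06),(.095,.115)))
    print('block',fit(W,(.5,.64,-.03,.06),(.066,.076),H[...,2]<70))
print(np.round(manip.observe()['ee_pos'],3))
E
```

```text
knob (array([570.8,  25.2]), 22.7, 22.1, 'deg', 1.6, 'n', 116, 'zmax', 0.11, 'med', array([0.57 , 0.025, 0.106]))
block (array([553.3,  13.4]), 105.3, 29.0, 'deg', 0.9, 'n', 286, 'zmax', 0.073, 'med', array([0.562, 0.01 , 0.069]))
knob (array([570.1,  25.1]), 25.1, 21.5, 'deg', -48.0, 'n', 115, 'zmax', 0.108, 'med', array([0.567, 0.029, 0.105]))
block (array([551.9,  15.8]), 100.3, 37.4, 'deg', 6.2, 'n', 175, 'zmax', 0.074, 'med', array([0.554, 0.022, 0.068]))
[0.567 0.126 0.246]
```

View pics/top9.png

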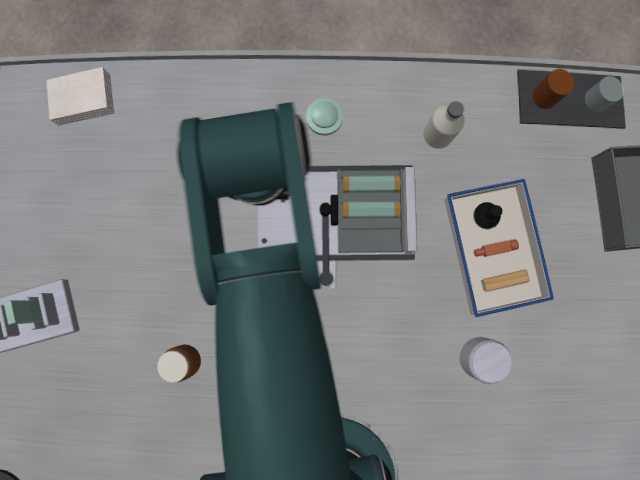

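View pics/side9.png

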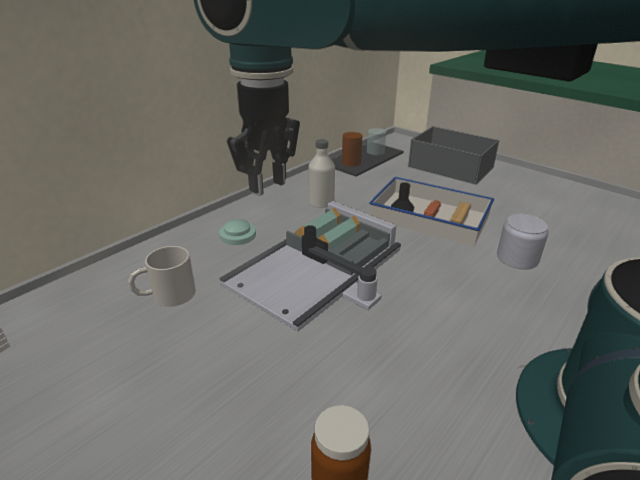

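The pictures show the lever across behind the push block (326,210)-(326,278). Both strips are in their bays (371,183 and 371,209), the carriage is at the stop, and all three items are in the basin. I'm handing it in.

```bash
python3 -c "
from rig import manip
print(manip.sign_off())"
```

```text
the job is handed in; nothing more can be done
None
```

The job is done and handed in at about 41 s of the 192 s limit: the punch, cup and brush lie in the basin, both strips present sit ridge up in their own bays, the carriage is home against the end stop, and the latch is fully across behind the push block.

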